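Sort inspected metal cases into reader and rework drawer

TASK

Sort the metal cases on the cork mat: each case with a round blue dot goes into a nest of the hallmark reader, and each case with an orange tape strip goes into a nest in the drawer of the grey unit, one to a nest, lying flat and fully down in it with the lid up. Pull the drawer open by its handle first and push it fully shut again once the rejects are in; only when everything is sorted and the drawer is shut, press the reader's ready button fully down and let go. Leave the other things on the bench where they are.

Things in the scene. Friction and masses are not known exactly. Their poses are not given: they have to be found in the camera images.
- case_dot0: closed plain metal pocket case, a block 56 (its x) x 38 (its y) x 28 mm high, 120 g (may vary by 30 percent), lying flat on the cork mat at the start; origin at the centre of its underside, z up. On its lid is a ROUND blue paper dot, 21 mm across: this case has passed. May be absent.
- case_dot1: closed plain metal pocket case, a block 56 (its x) x 38 (its y) x 28 mm high, 120 g (may vary by 30 percent), lying flat on the cork mat at the start; origin at the centre of its underside, z up. On its lid is a ROUND blue paper dot, 21 mm across: this case has passed. May be absent.
- case_dot2: closed plain metal pocket case, a block 56 (its x) x 38 (its y) x 28 mm high, 120 g (may vary by 30 percent), lying flat on the cork mat at the start; origin at the centre of its underside, z up. On its lid is a ROUND blue paper dot, 21 mm across: this case has passed. May be absent.
- case_strip0: closed plain metal pocket case, a block 56 (its x) x 38 (its y) x 28 mm high, 120 g (may vary by 30 percent), lying flat on the cork mat at the start; origin at the centre of its underside, z up. On its lid is a LONG NARROW strip of orange tape, 46 x 9 mm, along its x: this case is a reject. May be absent.
- case_strip1: closed plain metal pocket case, a block 56 (its x) x 38 (its y) x 28 mm high, 120 g (may vary by 30 percent), lying flat on the cork mat at the start; origin at the centre of its underside, z up. On its lid is a LONG NARROW strip of orange tape, 46 x 9 mm, along its x: this case is a reject. May be absent.
- case_strip2: closed plain metal pocket case, a block 56 (its x) x 38 (its y) x 28 mm high, 120 g (may vary by 30 percent), lying flat on the cork mat at the start; origin at the centre of its underside, z up. On its lid is a LONG NARROW strip of orange tape, 46 x 9 mm, along its x: this case is a reject. May be absent.
- pallet_nest0 (a point): pass nest, -y end of the grey plate (70 x 240 mm, top 16 mm above the bench) of the white hallmark reader: pocket 48 (point x) x 66 (point y) mm, 10 mm deep, one case fits, its long side along point y; point at the centre of the pocket floor, 6 mm above the bench. Nests 74 mm apart. The reader's head, 75 mm high, begins 140 mm behind (+x of) the nests
- pallet_nest1 (a point): pass nest, middle of the grey plate (70 x 240 mm, top 16 mm above the bench) of the white hallmark reader: pocket 48 (point x) x 66 (point y) mm, 10 mm deep, one case fits, its long side along point y; point at the centre of the pocket floor, 6 mm above the bench. Nests 74 mm apart. The reader's head, 75 mm high, begins 140 mm behind (+x of) the nests
- pallet_nest2 (a point): pass nest, +y end of the grey plate (70 x 240 mm, top 16 mm above the bench) of the white hallmark reader: pocket 48 (point x) x 66 (point y) mm, 10 mm deep, one case fits, its long side along point y; point at the centre of the pocket floor, 6 mm above the bench. Nests 74 mm apart. The reader's head, 75 mm high, begins 140 mm behind (+x of) the nests
- rework_nest0 (a point): reject nest, -y end of the grey insert in the drawer: pocket 48 (point x) x 66 (point y) mm, 10 mm deep, 74 mm apart, case's long side along point y; point at the centre of the pocket floor, 25 mm above the bench, moves with the drawer, 67 mm behind the inside of its front: open it about 155 mm for gripper room. Drawer front 67 mm, side walls 58 mm above the bench
- rework_nest1 (a point): reject nest, middle of the grey insert in the drawer: pocket 48 (point x) x 66 (point y) mm, 10 mm deep, 74 mm apart, case's long side along point y; point at the centre of the pocket floor, 25 mm above the bench, moves with the drawer, 67 mm behind the inside of its front: open it about 155 mm for gripper room. Drawer front 67 mm, side walls 58 mm above the bench
- rework_nest2 (a point): reject nest, +y end of the grey insert in the drawer: pocket 48 (point x) x 66 (point y) mm, 10 mm deep, 74 mm apart, case's long side along point y; point at the centre of the pocket floor, 25 mm above the bench, moves with the drawer, 67 mm behind the inside of its front: open it about 155 mm for gripper room. Drawer front 67 mm, side walls 58 mm above the bench
- unit_drawer0 (a joint): opening of the single drawer of the grey steel drawer unit, m: 0 shut, 0.165 fully open; slides towards the robot along the unit's own -x with about 1 N friction and light damping, stays where it is left
- unit_drawer0_handle (a point): middle of the drawer's steel bar handle, 120 mm long along its y, about 10 mm thick, 35 mm in front of the drawer front, 44 mm above the bench; can be pinched from above, one finger behind the bar. Rides with the drawer; its x axis points into the unit (closing direction)
- unit: grey steel drawer unit, 240 (x) x 275 (y) x 80 mm high, fixed; its drawer opens to its own -x, towards the robot; origin at the centre of its underside. A pad with ring sizers, 28 mm high, covers the rear of its top.
- ready (a joint): travel of the reader's ready button, m: 0 released, 0.006 fully down; springs back, 5 N takes it fully down
- ready_top (a point): centre of the top of the grey round ready button, 30 mm across, on the small white box in front of the nest plate; about 52 mm above the bench; pressed straight down
- tub: small white open tub, 52 mm across, 30 mm high, between mat and reader; a bystander, leave it alone; origin at the centre of its underside
- driver: screwdriver lying in front of the mat; a bystander, leave it alone; origin on its shank or handle
- tape: roll of tape, 80 mm across, 22 mm high, near the robot, in front of the reader; a bystander, leave it alone; origin at the centre of its underside
- big_tin: plain steel tin 75 x 60 x 24 mm near the robot, in front of the drawer unit, not one of the cases; a bystander, leave it alone; origin at the centre of its underside
- bench_pin: dark wooden bench block 90 x 60 x 35 mm, near the robot; a bystander, leave it alone; origin at the centre of its underside
Mind the look-alikes: they are no part of the job. What is shaped like the case_strip0 but pink is not meant. What is shaped like the case_dot0 but purple is not meant.

How it is judged:
On the way, in this order (a step that is already met when the one before it is completed fails the run):
1. the drawer has been pulled open, 10 cm or more (value of joint unit_drawer0 above 0.1 m), for 0.2 s.
2. every case lies in a nest of its kind and the drawer is shut (((horizontal distance between case_dot0 and pallet_nest0 below 0.011 m and z of case_dot0 in the frame of pallet_nest0 between -0.005 and 0.005 m) or (horizontal distance between case_dot0 and pallet_nest1 below 0.011 m and z of case_dot0 in the frame of pallet_nest1 between -0.005 and 0.005 m) or (horizontal distance between case_dot0 and pallet_nest2 below 0.011 m and z of case_dot0 in the frame of pallet_nest2 between -0.005 and 0.005 m)) and angle between each of case_dot0, case_dot1, case_dot2, case_strip0, case_strip1, case_strip2's own z axis and vertical below 0.12 rad and linear speed of each of case_dot0, case_dot1, case_dot2, case_strip0, case_strip1, case_strip2 below 0.03 m/s and ((horizontal distance between case_dot1 and pallet_nest0 below 0.011 m and z of case_dot1 in the frame of pallet_nest0 between -0.005 and 0.005 m) or (horizontal distance between case_dot1 and pallet_nest1 below 0.011 m and z of case_dot1 in the frame of pallet_nest1 between -0.005 and 0.005 m) or (horizontal distance between case_dot1 and pallet_nest2 below 0.011 m and z of case_dot1 in the frame of pallet_nest2 between -0.005 and 0.005 m)) and ((horizontal distance between case_dot2 and pallet_nest0 below 0.011 m and z of case_dot2 in the frame of pallet_nest0 between -0.005 and 0.005 m) or (horizontal distance between case_dot2 and pallet_nest1 below 0.011 m and z of case_dot2 in the frame of pallet_nest1 between -0.005 and 0.005 m) or (horizontal distance between case_dot2 and pallet_nest2 below 0.011 m and z of case_dot2 in the frame of pallet_nest2 between -0.005 and 0.005 m)) and ((horizontal distance between case_strip0 and rework_nest0 below 0.011 m and z of case_strip0 in the frame of rework_nest0 between -0.005 and 0.005 m) or (horizontal distance between case_strip0 and rework_nest1 below 0.011 m and z of case_strip0 in the frame of rework_nest1 between -0.005 and 0.005 m) or (horizontal distance between case_strip0 and rework_nest2 below 0.011 m and z of case_strip0 in the frame of rework_nest2 between -0.005 and 0.005 m)) and ((horizontal distance between case_strip1 and rework_nest0 below 0.011 m and z of case_strip1 in the frame of rework_nest0 between -0.005 and 0.005 m) or (horizontal distance between case_strip1 and rework_nest1 below 0.011 m and z of case_strip1 in the frame of rework_nest1 between -0.005 and 0.005 m) or (horizontal distance between case_strip1 and rework_nest2 below 0.011 m and z of case_strip1 in the frame of rework_nest2 between -0.005 and 0.005 m)) and ((horizontal distance between case_strip2 and rework_nest0 below 0.011 m and z of case_strip2 in the frame of rework_nest0 between -0.005 and 0.005 m) or (horizontal distance between case_strip2 and rework_nest1 below 0.011 m and z of case_strip2 in the frame of rework_nest1 between -0.005 and 0.005 m) or (horizontal distance between case_strip2 and rework_nest2 below 0.011 m and z of case_strip2 in the frame of rework_nest2 between -0.005 and 0.005 m)) and value of joint unit_drawer0 below 0.012 m), for 0.2 s.
3. the ready button is pressed fully down (5 of its 6 mm) (value of joint ready above 0.005 m), for 0.05 s.
At the end, for the whole second after the job is handed in: Every case present lies at rest, flat (within 7 degrees) and lid up in a nest of its kind, within 11 mm of the nest's centre and 5 mm of its floor; dots in the reader's nests, strips in the drawer's nests; the drawer is shut to within 12 mm; the ready button is released (all of step 2 and value of joint ready below 0.0015 m); the robot touches nothing.
It fails at once if a bystander was moved more than 5 cm (distance of any of tub, driver, tape, big_tin, bench_pin from where it was at the start of the episode above 0.05 m).
It fails at once if the ready button was pressed while the drawer was open (value of joint ready above 0.004 m and value of joint unit_drawer0 above 0.03 m).
Of case_dot0, case_dot1, case_dot2, case_strip0, case_strip1, case_strip2 only 4 to 6 are there at a start; the rules pass over those that are not, and their reading is None.
At some moment in a run one of case_dot0, case_dot1, case_dot2 may be knocked a few centimetres aside while the robot is not near it.
It also fails if it takes over 210 s, if anything falls off the work surface, if the arm or the gripper's body presses on something with over 40 N, if the wrist force passes 120 N, or if a joint passes its speed limit or range.

ROBOT

A 6-joint arm with a two-finger parallel gripper is mounted at the origin on the work surface. World frame = base frame: x ahead of the robot, y to its left, z up, the work surface at z = 0. Lengths are in m, angles in rad, forces in N, time in s.
With the tool pointing down it reaches from about 0.375 to 0.9 m from the base axis. Payload 3.1 kg.
Tool frame: the origin (TCP) lies between the finger pads; the fingertips stand 19 mm ahead of it and the grasp point (between the pads) is the TCP; z points along the fingers, y is the line along which they close (so a half turn about z gives the same grasp; the last joint's range is limited). The gripper opens to 87 mm and grips with 3 to 60 N. Pads are 19 mm wide; open, the fingers measure 117 mm over their backs; the gripper's body (75 mm by 190 mm) begins 51 mm behind the grasp point.
Start: joints at [1.032, 0.527, 1.433, -0, 1.181, -0.178], TCP at [0.22, 0.585, 0.242] pointing down, gripper open.
Joint ranges: [-3.08, 3.08], [-0.75, 2.2], [0.22, 2.44], [-1.43, 4.57], [0, 2.65], [-2.85, 2.85]. Speed limits (rad/s): [2.79, 2.79, 3.14, 3.14, 3.14, 3.14].

INTERFACE

Orientations are given as a unit quaternion [x, y, z, w].
In Python, from rig import telemetry, viewer, hand_in gives the robot as it stands. The module is installed in compiled form; this text tells all that it offers.
- The arm moves only by the shell command python3 -m creep 'ROWS' [FORCE]. ROWS is JSON, a list of rows, each an object with "translation": the shift along the tool's x, y, z in mm, a list of three; "roll": the turn about the tool's z in degrees; "gripper": the finger opening in mm, from 0 to 87. In form: [{"translation": [tx, ty, tz], "roll": roll, "gripper": gripper}, ...]. A call has 1 to 5 rows; each row is the pose to reach, as a shift and turn from the pose commanded when the call began, along the tool's axes at that moment; what a row does not reach only later rows make up. A row lasts 1/12 s, in which the tool goes at most 41.7 mm and 7.16 degrees, less where a joint would pass 70% of its speed; a pose out of reach is approached as far as the arm can. A call with a gripper value outside its range is refused whole. The fingers move at their own pace and stop on an object; FORCE is the grip in N (left out, the last holds). Time passes only in rows, so rows that repeat a pose let the fingers close. It gives the time, the measured TCP pose, the force, the opening and the grip force at its end, in the units of the state.
- telemetry.get_obs(): the state, without advancing time (a new reading comes with each control period).
- viewer.camera(name): name is "scene" or "top" or "wrist"; returns the picture (400x640x3 uint8, blue, green, red); there is no depth.
- viewer.camera_info(name): a dict with "intrinsics" (3x3 intrinsics, pixels), "k1" (the pictures are not rectified: a ray, as slopes to the right and down, at radius r is drawn at 1 + k1 r^2 times it, then the intrinsics apply), "rvec" (rotation vector, rad) and "tvec" (3), from world to camera coordinates, as OpenCV has them; the wrist camera has in their place "hand_eye" (4x4, takes a point from camera to tool coordinates, whose origin is the TCP and whose axes are the flange's). Camera axes: x right, y down, z forward; pixel columns grow to the right and rows downward; lengths in m; the calibration is good to about 2 mm. A picture is of the moment at which its call begins: read the wrist's pose just before it. camera_info takes no time and is no camera call.
- hand_in(): hands the job in; it is judged then, once.
Trained networks look in the newest picture that a camera, given by its name, has taken for a name from the list of things; names that differ only in an ending like _2 or _b are one class to them, and where a whole thing is asked for, a point or a joint stands for the part that bears it (a point fixed in the world has none). Each returns a list of dicts, best first, with "p" (0 to 1); they miss things now and then, are a little off and sometimes report something else, mostly with a low value. They report only what shows in the picture. A call takes as long as a camera call. They do not tell look-alikes from the thing itself.
- viewer.recognise(camera, thing): "bbox" ([left, top, width, height] in pixels, round what is visible of it).
The state is a dict: "time": time; "q": joint angles; "joint_velocities": joint speeds; "joint_torque": joint torques, N m; "position": TCP position; "tool_rot": TCP orientation; "ft_force": force on the tool from outside, world axes, zero at the start; "moment": the same for the moment, N m; "grip_width": finger opening in m; "grip_force": force on a finger pad.
Only numpy, scipy, OpenCV 4.12 (cv2) and the standard library are available. Lean on these libraries where they do the work, as an engineer would, in place of code of your own. Each camera call takes 0.05 s, during which the arm holds its last target. There are 200 camera calls.

## Working session

There is one attempt and no reset: what is moved stays moved. The work goes in short steps, Python scripts to look and compute and a shell command to move; the robot and the scene stay as the last step left them, time stands still between calls to the robot, and variables do not carry over. Pictures are saved under pics/ and viewed, at most 14 in all, crops included, and the job is handed in when it is done.

```bash
mkdir -p pics
cat > h.py <<'E'
import numpy as np, cv2
from rig import telemetry, viewer
from scipy.spatial.transform import Rotation as R
def pose(cam):
    i=viewer.camera_info(cam);K=np.array(i["intrinsics"]);k1=i["k1"]
    if cam=="wrist":
        o=telemetry.get_obs();T=np.eye(4);T[:3,:3]=R.from_quat(o["tool_rot"]).as_matrix();T[:3,3]=o["position"]
        C=T@np.array(i["hand_eye"]);return K,k1,C[:3,:3],C[:3,3]
    Rm=cv2.Rodrigues(np.array(i["rvec"],float))[0];t=np.array(i["tvec"],float).ravel();return K,k1,Rm.T,-Rm.T@t
def world(cam,uv,z,P=None):
    K,k1,Rc,c=P or pose(cam)
    uv=np.array(uv,float).reshape(-1,1,2)
    n=cv2.undistortPoints(uv,K,np.array([k1,0,0,0.])).reshape(-1,2)
    d=np.c_[n,np.ones(len(n))]@Rc.T
    return c+d*((z-c[2])/d[:,2])[:,None]
def pix(cam,p,P=None):
    K,k1,Rc,c=P or pose(cam);q=(np.array(p,float).reshape(-1,3)-c)@Rc
    return cv2.projectPoints(q,np.zeros(3),np.zeros(3),K,np.array([k1,0,0,0.]))[0].reshape(-1,2)
def tool(p):
    "shift in tool axes mm from current TCP to world p"
    o=telemetry.get_obs();return 1000*(np.array(p)-o["position"])@R.from_quat(o["tool_rot"]).as_matrix()
E
python3 - <<'E'
from h import *
for c in("top","scene"):
    cv2.imwrite(f"pics/{c}0.png",viewer.camera(c)); print(c,pose(c)[3],viewer.camera_info(c)["intrinsics"])
for t in("case_dot0","case_strip0","unit_drawer0_handle","ready_top","tub","tape","big_tin","bench_pin","driver","unit"):
    print(t,[(d["p"],d["bbox"]) for d in viewer.recognise("top",t)])
print(telemetry.get_obs()); print(viewer.camera_info("wrist")["hand_eye"])
E
```

```text
top [0.23835866 0.01882567 1.1477212 ] [[382.62988979   0.         318.1976871 ]
 [  0.         382.62988979 193.66836683]
 [  0.           0.           1.        ]]
scene [ 0.98073692 -0.07100258  0.87078801] [[376.25348761   0.         323.11320517]
 [  0.         376.25348761 193.85694375]
 [  0.           0.           1.        ]]
case_dot0 [(0.77, [327.7, 156.9, 19.0, 21.6]), (0.77, [327.2, 194.7, 18.0, 14.1]), (0.67, [473.0, 171.6, 21.2, 20.5]), (0.49, [330.0, 125.3, 23.9, 13.1])]
case_strip0 [(0.8, [292.4, 156.0, 15.4, 20.7]), (0.8, [286.6, 188.5, 16.2, 24.8]), (0.67, [208.4, 287.9, 16.4, 25.2]), (0.61, [293.1, 124.3, 19.9, 19.1]), (0.61, [148.0, 201.7, 21.8, 24.3])]
unit_drawer0_handle [(0.87, [370.6, 141.4, 93.5, 21.5]), (0.72, [330.5, 195.5, 14.3, 13.1]), (0.34, [413.8, 222.5, 26.9, 31.1])]
ready_top [(0.75, [292.6, 123.2, 18.6, 18.8]), (0.61, [196.7, 202.3, 14.3, 9.6])]
tub [(0.71, [245.1, 203.8, 14.2, 13.1])]
tape [(0.53, [214.5, 229.0, 27.4, 30.4])]
big_tin [(0.66, [414.7, 223.7, 26.6, 28.7]), (0.38, [167.1, 89.2, 81.5, 127.1])]
bench_pin [(0.9, [357.9, 208.6, 34.9, 36.9
[... 416 characters left out ...]
array([-9.97959869e-04, -4.39744234e+01, -1.76890683e+01,  6.33680192e-02,
        5.06417267e-02, -8.46851634e-06]), 'position': array([0.22002872, 0.58498396, 0.24157724]), 'tool_rot': array([1.78939223e-01, 9.83860129e-01, 2.12423459e-05, 8.87091334e-06]), 'ft_force': array([-0.16317978, -0.93346167, -0.02267399]), 'moment': array([ 0.00025332,  0.05401989, -0.020875  ]), 'grip_force': 0.0, 'grip_width': 0.08699164610819804}
[[-6.56520578e-04 -9.56172463e-01 -2.92803331e-01  8.11898065e-02]
 [ 9.99999751e-01 -7.03685588e-04  5.57519843e-05  5.70883340e-04]
 [-2.59349996e-04 -2.92803221e-01  9.56172687e-01 -1.43740319e-01]
 [ 0.00000000e+00  0.00000000e+00  0.00000000e+00  1.00000000e+00]]
```

Run:
```python
import cv2
a=cv2.imread("pics/top0.png")[60:330,130:500]
cv2.imwrite("pics/top0c.png",cv2.resize(a,None,fx=2.1,fy=2.1,interpolation=cv2.INTER_CUBIC))
```

```text
(no output)
```

View pics/top0c.png

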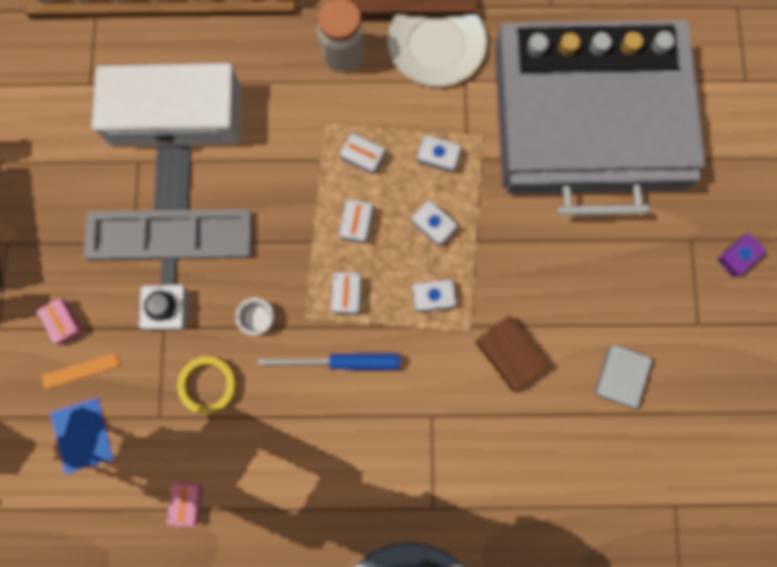

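View pics/scene0.png

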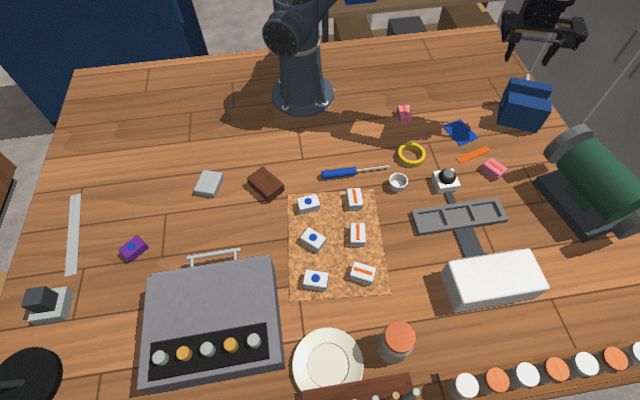

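All six cases are on the mat. In full top-image pixels, the dots are at (337,131), (336,165) and (336,201). The strips are at (302,132), (300,165) and (294,199). Look-alikes:
- Pink with a strip: (157,213) and (217,300).
- Purple with a dot: (483,182).
- Loose orange and blue pieces: (168,237) and (168,267).

The ones I want are the whitish cases on the cork. Next I'll measure coarse positions.

```bash
cat >> h.py <<'E'
def marks(im,box=None):
    hsv=cv2.cvtColor(im,cv2.COLOR_BGR2HSV);out=[]
    for k,lo,hi in(("dot",(102,110,60),(125,255,255)),("strip",(5,150,150),(16,255,255))):
        m=cv2.inRange(hsv,lo,hi)
        for c in cv2.findContours(m,cv2.RETR_EXTERNAL,cv2.CHAIN_APPROX_NONE)[0]:
            if cv2.contourArea(c)>12:
                M=cv2.moments(c);out.append((k,(M["m10"]/M["m00"],M["m01"]/M["m00"]),cv2.contourArea(c),c))
    return out
E
python3 - <<'E'
from h import *
np.set_printoptions(precision=4,suppress=True)
im=cv2.imread("pics/top0.png");o=[130,60]
for k,uv,a,c in marks(im):
    w=world("top",uv,.030)[0]
    if -.15<w[1]<.15: print(k,np.round(uv,1),a,w)
def f(n,x,y,z): print(n,world("top",(130+x/2.1,60+y/2.1),z)[0])
f("button",160,303,.052);f("plateTL",86,213,.016);f("plateTR",251,209,.016);f("plateBL",86,259,.016);f("plateBR",252,255,.016)
f("hL",560,211,.044);f("hR",648,209,.044);f("frontL",508,188,.067);f("frontR",702,184,.067);f("backL",500,24,.08);f("backR",690,24,.08)
f("tub",255,315,.03); f("matTL",323,124,0);f("matTR",482,135,0);f("matBL",306,320,0);f("matBR",470,330,0)
f("pin",513,352,.035);f("tin",625,376,.024)
E
```

```text
dot [303.7 231.9] 179.5 [0.3486 0.0587 0.03  ]
button [0.4284 0.3421 0.052 ]
plateTL [0.5695 0.4693 0.016 ]
plateTR [0.5735 0.226  0.016 ]
plateBL [0.5001 0.4644 0.016 ]
plateBR [0.5043 0.2225 0.016 ]
hL [ 0.5595 -0.2206  0.044 ]
hR [ 0.5619 -0.3475  0.044 ]
frontL [ 0.5868 -0.1439  0.067 ]
frontR [ 0.5917 -0.4198  0.067 ]
backL [ 0.8324 -0.1395  0.08  ]
backR [ 0.8328 -0.4186  0.08  ]
tub [0.4143 0.2133 0.03  ]
matTL [0.7117 0.1235 0.    ]
matTR [ 0.6925 -0.1175  0.    ]
matBL [0.4112 0.1446 0.    ]
matBR [ 0.3952 -0.0918  0.    ]
pin [ 0.3591 -0.1474  0.035 ]
tin [ 0.3254 -0.3051  0.024 ]
```

```bash
python3 -m creep '[{"translation":[0,0,0],"roll":7,"gripper":80},{"translation":[0,0,0],"roll":14,"gripper":80},{"translation":[0,0,0],"roll":21,"gripper":80},{"translation":[0,0,0],"roll":28,"gripper":80},{"translation":[0,0,0],"roll":35,"gripper":80}]' 30; python3 -m creep '[{"translation":[0,0,0],"roll":7,"gripper":80},{"translation":[0,0,0],"roll":14,"gripper":80},{"translation":[0,0,0],"roll":21,"gripper":80},{"translation":[0,0,0],"roll":28,"gripper":80},{"translation":[0,0,0],"roll":34.4,"gripper":80}]'
```

```text
time: 1.02
position: [0.22, 0.585, 0.2416]
tool_rot: [0.469, 0.883, 0.0, -0.0]
ft_force: [-0.1, -0.4, -0.5]
grip_width: 0.0801
grip_force: 0.0
time: 1.43
position: [0.22, 0.585, 0.2416]
tool_rot: [0.709, 0.705, 0.0, 0.0]
ft_force: [0.8, -0.4, -1.3]
grip_width: 0.08
grip_force: 0.0
```

```bash
for i in 1 2 3; do python3 -m creep '[{"translation":[-34,19,-4],"roll":0,"gripper":80},{"translation":[-68,38,-8],"roll":0,"gripper":80},{"translation":[-102,57,-12],"roll":0,"gripper":80},{"translation":[-136,76,-16],"roll":0,"gripper":80},{"translation":[-170,95,-20],"roll":0,"gripper":80}]' | head -2; done
python3 -m creep '[{"translation":[0,0,0],"roll":0,"gripper":80},{"translation":[0,0,0],"roll":0,"gripper":80}]'
python3 - <<'E'
from h import *
P=pose("wrist");print(P[0],P[3])
im=viewer.camera("wrist");cv2.imwrite("pics/w1.png",im)
for k,uv,a,c in marks(im): print(k,np.round(uv,1),a,world("wrist",uv,.030,P)[0])
E
```

```text
time: 1.85
position: [0.3154, 0.4135, 0.2619]
time: 2.27
position: [0.4106, 0.2432, 0.2821]
time: 2.68
position: [0.5055, 0.073, 0.3021]
time: 2.85
position: [0.506, 0.073, 0.3018]
tool_rot: [0.709, 0.706, 0.0, 0.0]
ft_force: [0.1, 0.2, 0.3]
grip_width: 0.0802
grip_force: 0.0
[[281.55589912   0.         322.36357667]
 [  0.         281.55589912 193.02902426]
 [  0.           0.           1.        ]] [0.50608138 0.15445995 0.44551474]
dot [415.9 237.7] 81.5 [ 0.65783147 -0.04976316  0.03      ]
dot [350.6 233.4] 88.0 [ 0.55101627 -0.04113023  0.03      ]
dot [283.8 232.4] 89.0 [ 0.44316692 -0.03894359  0.03      ]
dot [224.1 169.9] 914.0 [0.35734877 0.06469479 0.03      ]
strip [354.6 164.1] 114.0 [0.55425644 0.07227416 0.03      ]
strip [423.6 169.4] 115.0 [0.65894509 0.06375203 0.03      ]
strip [283.  155.3] 119.5 [0.44765319 0.08619982 0.03      ]
strip [634.3  54.2] 34.0 [0.9471402 0.2298238 0.03     ]
strip [635.2  46.2] 17.0 [0.94560172 0.24026338 0.03      ]
strip [606.5  21. ] 13.5 [0.89408933 0.27032757 0.03      ]
strip [609.4   9.7] 17.5 [0.89496304 0.2842969  0.03      ]
```

View pics/w1.png

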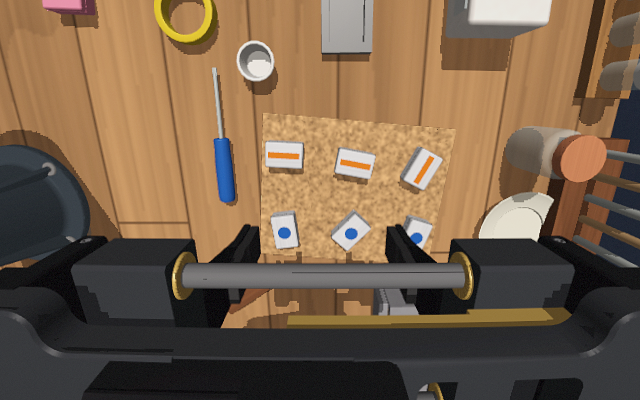

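The wrist view shows six whitish cases on cork. Strips are at (283,155), (355,164) and (424,169); dots are at (284,232), (351,233) and (416,238). No look-alike is on the mat. Next is the drawer handle.

```bash
python3 -m creep '[{"translation":[-36,5,0],"roll":0,"gripper":60},{"translation":[-72,5,0],"roll":0,"gripper":40},{"translation":[-108,5,0],"roll":0,"gripper":30},{"translation":[-144,5,0],"roll":0,"gripper":30},{"translation":[-180,5,0],"roll":0,"gripper":30}]' | head -2
python3 -m creep '[{"translation":[-36,0,0],"roll":0,"gripper":30},{"translation":[-72,0,0],"roll":0,"gripper":30},{"translation":[-108,0,0],"roll":0,"gripper":30},{"translation":[-108,0,0],"roll":0,"gripper":30},{"translation":[-108,0,0],"roll":0,"gripper":30}]' | head -2
python3 - <<'E'
from h import *
import pickle
P=pose("wrist");pickle.dump(P,open("P2","wb"))
im=viewer.camera("wrist");cv2.imwrite("pics/w2.png",im)
print(viewer.recognise("wrist","unit_drawer0_handle"))
E
```

```text
time: 3.32
position: [0.509, -0.1042, 0.3014]
time: 3.73
position: [0.5096, -0.2129, 0.3011]
[{'bbox': [356.4, 119.8, 44.5, 132.0], 'p': 0.8}]
```

View pics/w2.png

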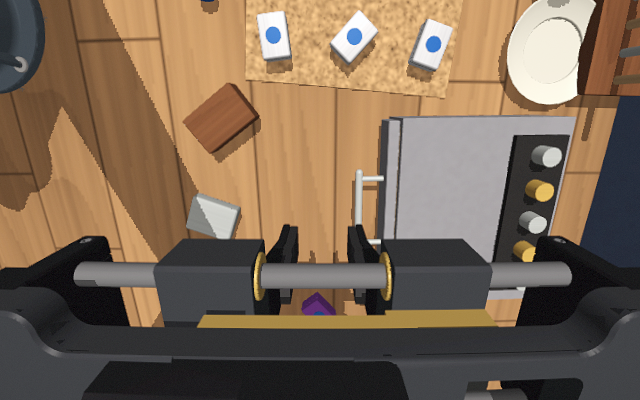

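The bar runs at column ~359 from its end at row 171, and the drawer front's top edge is at column ~386.

Run:
```python
from h import *
import pickle
P=pickle.load(open("P2","rb"))
im=cv2.imread("pics/w2.png");g=cv2.cvtColor(im,cv2.COLOR_BGR2GRAY)
pts=[]
for r in range(185,228,4):
    s=g[r,346:378]; c=np.where((s>135)&(im[r,346:378,0]>115))[0]
    if len(c): pts.append((346+c[:12].min()/2+c[:12].max()/2,r)); print(r,c+346)
w=world("wrist",pts,.044,P);print(w[[0,-1]],np.polyfit(w[:,1],w[:,0],1))
print(world("wrist",[(359,170)],.044,P),"top edges of unit",world("wrist",[(400,118),(574,117)],.08,P))
```

```text
185 [356 357 358 359 360 361 362]
189 [356 357 358 359 360 361 362]
193 [356 357 358 359 360 361 362]
197 [356 357 358 359 360 361 362]
201 [356 357 358 359 360 361]
205 [356 357 358 359 360 361]
209 [355 356 357 358 359 360 361]
213 [355 356 357 358 359 360 361]
217 [355 356 357 358 359 360 361]
221 [355 356 357 358 359 360 361]
[[ 0.56307036 -0.24150649  0.044     ]
 [ 0.5636055  -0.29883023  0.044     ]] [-0.00120929  0.56300198]
[[ 0.56227082 -0.21890623  0.044     ]] top edges of unit [[ 0.60695014 -0.14426059  0.08      ]
 [ 0.83359139 -0.14095131  0.08      ]]
```

```bash
python3 -m creep '[{"translation":[-34,27,20],"roll":0,"gripper":27},{"translation":[-68,53.5,40],"roll":0,"gripper":27},{"translation":[-68,53.5,80],"roll":0,"gripper":27},{"translation":[-68,53.5,120],"roll":0,"gripper":27},{"translation":[-68,53.5,150],"roll":0,"gripper":27}]' | head -2
python3 -m creep '[{"translation":[0,0,30],"roll":0,"gripper":27},{"translation":[0,0,60],"roll":0,"gripper":27},{"translation":[0,0,90],"roll":0,"gripper":27},{"translation":[0,0,105],"roll":0,"gripper":27},{"translation":[0,0,105],"roll":0,"gripper":27}]'
python3 -m creep '[{"translation":[0,0,0],"roll":0,"gripper":0},{"translation":[0,0,0],"roll":0,"gripper":0},{"translation":[0,0,0],"roll":0,"gripper":0},{"translation":[0,0,0],"roll":0,"gripper":0}]' 30
```

```text
time: 4.25
position: [0.5634, -0.2787, 0.1491]
time: 4.67
position: [0.5612, -0.2766, 0.0427]
tool_rot: [0.706, 0.708, -0.001, -0.005]
ft_force: [-0.5, 0.8, 0.0]
grip_width: 0.027
grip_force: 0.0
time: 5.0
position: [0.5634, -0.2811, 0.0484]
tool_rot: [0.707, 0.708, -0.0, 0.0]
ft_force: [-0.8, 1.5, 3.9]
grip_width: 0.0099
grip_force: 30.0
```

```bash
python3 -m creep '[{"translation":[0,-12,0],"roll":0,"gripper":0},{"translation":[0,-32,0],"roll":0,"gripper":0},{"translation":[0,-52,0],"roll":0,"gripper":0},{"translation":[0,-72,0],"roll":0,"gripper":0},{"translation":[0,-92,0],"roll":0,"gripper":0}]' | sed -n '1,2p;4,5p'
python3 -m creep '[{"translation":[0,-20,0],"roll":0,"gripper":0},{"translation":[0,-40,0],"roll":0,"gripper":0},{"translation":[0,-58,0],"roll":0,"gripper":0},{"translation":[0,-65,0],"roll":0,"gripper":0},{"translation":[0,-65,0],"roll":0,"gripper":0}]'
python3 -m creep '[{"translation":[0,0,0],"roll":0,"gripper":28},{"translation":[0,0,0],"roll":0,"gripper":28},{"translation":[0,0,0],"roll":0,"gripper":28},{"translation":[0,0,-30],"roll":0,"gripper":28},{"translation":[0,0,-60],"roll":0,"gripper":28}]'
```

```text
time: 5.42
position: [0.4727, -0.2828, 0.0485]
ft_force: [2.0, -2.1, 0.2]
grip_width: 0.01
time: 5.83
position: [0.4066, -0.284, 0.0484]
tool_rot: [0.707, 0.707, -0.001, 0.003]
ft_force: [-0.8, -3.4, 4.6]
grip_width: 0.0101
grip_force: 30.0
time: 6.25
position: [0.4053, -0.279, 0.1052]
tool_rot: [0.707, 0.707, 0.0, -0.004]
ft_force: [-0.8, -1.3, -0.0]
grip_width: 0.027
grip_force: 0.0
```

```bash
python3 -m creep '[{"translation":[0,0,-40],"roll":0,"gripper":60},{"translation":[0,0,-80],"roll":0,"gripper":60},{"translation":[10,25,-115],"roll":0,"gripper":60},{"translation":[20,50,-150],"roll":0,"gripper":60},{"translation":[32,80,-180],"roll":0,"gripper":60}]' | head -2
python3 -m creep '[{"translation":[0,0,0],"roll":0,"gripper":60},{"translation":[0,0,0],"roll":0,"gripper":60},{"translation":[0,0,0],"roll":0,"gripper":60}]' | head -2
python3 - <<'E'
from h import *
import pickle
P=pose("wrist");pickle.dump(P,open("P3","wb"))
im=viewer.camera("wrist");cv2.imwrite("pics/w3.png",im)
E
```

```text
time: 6.67
position: [0.4816, -0.2499, 0.2838]
time: 6.92
position: [0.4805, -0.2497, 0.2803]
```

View pics/w3.png

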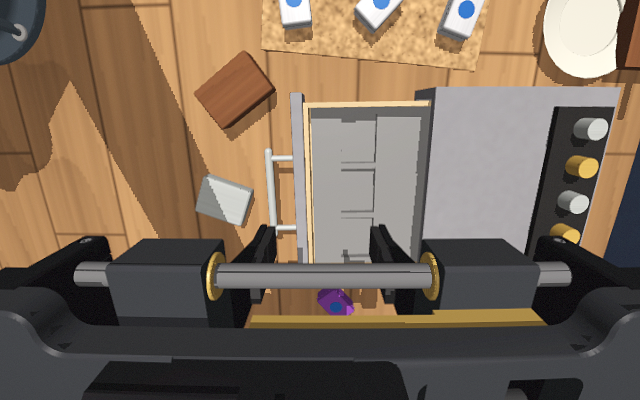

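The drawer is open; its three pockets show at columns ~340–375, rows 121–257. I'll enlarge that area for precise edges.

Run:
```python
import cv2
a=cv2.imread("pics/w3.png")[90:265,290:440]
a=cv2.convertScaleAbs(cv2.resize(a,None,fx=3.4,fy=3.4,interpolation=cv2.INTER_CUBIC),alpha=1.5,beta=-60)
cv2.imwrite("pics/w3c.png",a)
```

```text
(no output)
```

View pics/w3c.png

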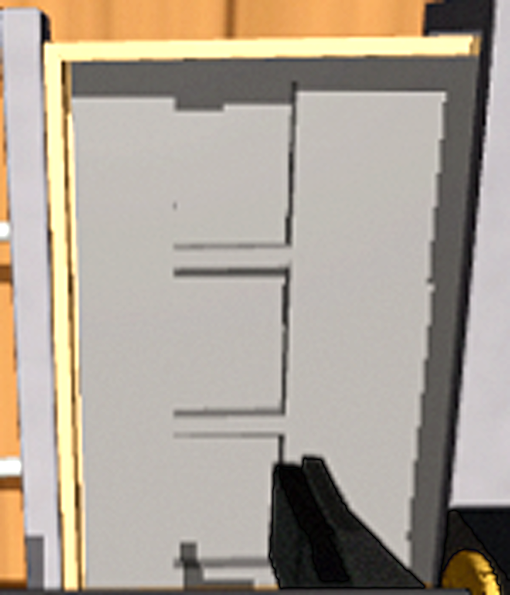

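Run:
```python
from h import *
import pickle
np.set_printoptions(precision=4,suppress=True)
P=pickle.load(open("P3","rb"))
def f(n,x,y,z): print(n,world("wrist",[(290+x/3.4,90+y/3.4)],z,P)[0])
f("left rim mid",174,340,.035);f("right rim mid",288,340,.035);f("right floor",284,340,.025)
for v in(245,271,413,435,563): f("y %d"%v,230,v,.035)
f("left rim top",174,272,.035); f("left rim bottom",174,435,.035); f("right t",294,180,.035);f("right b",285,400,.035)
f("front inner",76,340,.067);f("front outer top",20,340,.067)
f("side wall",250,48,.058)
print(world("wrist",[(274,187),(269,150)],.044,P))
```

```text
left rim mid [ 0.5066 -0.2822  0.035 ]
right rim mid [ 0.555  -0.2821  0.035 ]
right floor [ 0.5551 -0.2851  0.025 ]
y 245 [ 0.5289 -0.2415  0.035 ]
y 271 [ 0.5293 -0.2524  0.035 ]
y 413 [ 0.5316 -0.3152  0.035 ]
y 435 [ 0.532  -0.3254  0.035 ]
y 563 [ 0.5344 -0.3883  0.035 ]
left rim top [ 0.506  -0.2528  0.035 ]
left rim bottom [ 0.5075 -0.3254  0.035 ]
right t [ 0.5538 -0.2148  0.035 ]
right b [ 0.5551 -0.3091  0.035 ]
front inner [ 0.4664 -0.2729  0.067 ]
front outer top [ 0.4446 -0.2729  0.067 ]
side wall [ 0.5308 -0.1641  0.058 ]
[[ 0.4116 -0.2753  0.044 ]
 [ 0.4074 -0.2234  0.044 ]]
```

```bash
python3 -m creep '[{"translation":[39,6,-4],"roll":0,"gripper":60},{"translation":[78,12,-8],"roll":0,"gripper":60},{"translation":[117,18,-12],"roll":0,"gripper":60},{"translation":[156,24,-16],"roll":0,"gripper":60},{"translation":[195,30,-20],"roll":0,"gripper":60}]' | head -2
python3 -m creep '[{"translation":[38,7,0],"roll":0,"gripper":60},{"translation":[76,14,0],"roll":0,"gripper":60},{"translation":[114,20,0],"roll":0,"gripper":60},{"translation":[114,20,0],"roll":0,"gripper":60},{"translation":[114,20,0],"roll":0,"gripper":60}]' | head -2
cat >> h.py <<'E'
def cases(im,P,z=.030):
    "lid pose from bright lid outline: list kind, x,y, y-angle(deg) of grip = across short side"
    out=[]
    for k,uv,a,c in marks(im):
        w=world("wrist",uv,z,P)[0]
        if not(.38<w[0]<.72 and -.13<w[1]<.16 and a<200): continue
        # patch rectified on lid plane, 1 mm -> 2px
        n=90;g=(np.arange(-n,n)/2000.)
        X,Y=np.meshgrid(w[0]+g,w[1]+g);q=pix("wrist",np.c_[X.ravel(),Y.ravel(),np.full(X.size,z)],P).astype(np.float32).reshape(2*n,2*n,2)
        p=cv2.remap(im,q[...,0],q[...,1],cv2.INTER_LINEAR)
        b=cv2.inRange(cv2.cvtColor(p,cv2.COLOR_BGR2HSV),(0,0,205),(180,45,255))
        b=cv2.morphologyEx(b,cv2.MORPH_OPEN,np.ones((3,3)))
        cs=cv2.findContours(b,cv2.RETR_EXTERNAL,cv2.CHAIN_APPROX_NONE)[0]
        if not cs: out.append((k,w,None,p));continue
        r=cv2.minAreaRect(max(cs,key=cv2.contourArea));bx=cv2.boxPoints(r)
        e=[bx[1]-bx[0],bx[2]-bx[1]];e.sort(key=np.linalg.norm)
        ang=(np.degrees(np.arctan2(e[0][1],e[0][0]))+90)%180-90
        ctr=w[:2]+(np.array(r[0])-n)/2000
        out.append((k,w,(np.round(ctr,4),[round(np.linalg.norm(v)/2,1) for v in e],round(ang,1)),p))
    return out
E
cat > look.py <<'E'
from h import *
import sys,pickle
P=pose("wrist");im=viewer.camera("wrist");cv2.imwrite(f"pics/{sys.argv[1]}.png",im);pickle.dump(P,open("P"+sys.argv[1],"wb"))
r=cases(im,P)
for k,w,l,p in r: print(k,np.round(w,4),l)
cv2.imwrite(f"pics/{sys.argv[1]}p.png",np.hstack([p for *_,p in r]))
E
python3 look.py w4
```

```text
time: 7.38
position: [0.5095, -0.0547, 0.2995]
time: 7.8
position: [0.5299, 0.0593, 0.2994]
dot [ 0.6576 -0.0501  0.03  ] (array([ 0.6576, -0.0488]), [np.float32(36.0), np.float32(54.4)], np.float32(-18.4))
dot [ 0.551  -0.0409  0.03  ] (array([ 0.5512, -0.0399]), [np.float32(36.2), np.float32(53.6)], np.float32(-43.8))
dot [ 0.444  -0.0362  0.03  ] (array([ 0.4432, -0.0374]), [np.float32(36.1), np.float32(54.0)], np.float32(6.1))
strip [0.554  0.0724 0.03  ] (array([0.5544, 0.0733]), [np.float32(35.4), np.float32(53.4)], np.float32(78.7))
strip [0.6588 0.0641 0.03  ] (array([0.6583, 0.0647]), [np.float32(35.7), np.float32(53.9)], np.float32(-27.1))
strip [0.4474 0.0864 0.03  ] (array([0.4479, 0.0873]), [np.float32(35.4), np.float32(53.9)], np.float32(86.7))
```

All six fits are clean, at 36 x 54 mm. First pick is the strip at (0.6585, 0.0645), grip angle -27°.

```bash
python3 -m creep '[{"translation":[2,33,20],"roll":0,"gripper":60},{"translation":[4,66,40],"roll":0,"gripper":60},{"translation":[5,99,60],"roll":0,"gripper":60},{"translation":[5,128.5,80],"roll":0,"gripper":60},{"translation":[5,128.5,100],"roll":0,"gripper":60}]' | head -2
python3 -m creep '[{"translation":[0,0,20],"roll":7,"gripper":60},{"translation":[0,0,40],"roll":14,"gripper":60},{"translation":[0,0,60],"roll":21,"gripper":60},{"translation":[0,0,80],"roll":27,"gripper":60},{"translation":[0,0,110],"roll":27,"gripper":60}]' | head -2
python3 -m creep '[{"translation":[0,0,20],"roll":0,"gripper":60},{"translation":[0,0,40],"roll":0,"gripper":60},{"translation":[0,0,50],"roll":0,"gripper":60},{"translation":[0,0,54],"roll":0,"gripper":60},{"translation":[0,0,54],"roll":0,"gripper":60}]' | head -4
python3 -m creep '[{"translation":[0,0,0],"roll":0,"gripper":20},{"translation":[0,0,0],"roll":0,"gripper":20},{"translation":[0,0,0],"roll":0,"gripper":20},{"translation":[0,0,0],"roll":0,"gripper":20},{"translation":[0,0,0],"roll":0,"gripper":20}]' 25
```

```text
time: 8.27
position: [0.6654, 0.0593, 0.1994]
time: 8.68
position: [0.6606, 0.0598, 0.0912]
time: 9.1
position: [0.6591, 0.0614, 0.0362]
tool_rot: [0.853, 0.522, -0.001, -0.001]
ft_force: [0.0, -0.3, 1.2]
time: 9.52
position: [0.6603, 0.0631, 0.0385]
tool_rot: [0.853, 0.523, 0.0, 0.0]
ft_force: [-0.5, -0.1, 2.9]
grip_width: 0.0375
grip_force: 25.0
```

```bash
python3 -m creep '[{"translation":[0,0,-20],"roll":0,"gripper":20},{"translation":[0,0,-55],"roll":-6,"gripper":20},{"translation":[0,0,-90],"roll":-13,"gripper":20},{"translation":[0,0,-125],"roll":-20,"gripper":20},{"translation":[0,0,-160],"roll":-27,"gripper":20}]' | head -2
python3 -m creep '[{"translation":[-35,-16,0],"roll":0,"gripper":20},{"translation":[-70,-32,0],"roll":0,"gripper":20},{"translation":[-105,-48,0],"roll":0,"gripper":20},{"translation":[-140,-64,0],"roll":0,"gripper":20},{"translation":[-175,-80,0],"roll":0,"gripper":20}]' | head -2
python3 -m creep '[{"translation":[-35,-20,0],"roll":0,"gripper":20},{"translation":[-70,-37,0],"roll":-1,"gripper":20},{"translation":[-98,-50,20],"roll":-1,"gripper":20},{"translation":[-98,-50,50],"roll":-1,"gripper":20},{"translation":[-98,-50,70],"roll":-1,"gripper":20}]'
python3 - <<'E'
from h import *
P=pose("wrist");cv2.imwrite("pics/w5.png",viewer.camera("wrist"))
p=[(.5296+a*.024,-.210+b*.033,.035) for a in(-1,1) for b in(-1,1)];print(pix("wrist",p,P))
E
```

```text
time: 9.93
position: [0.6594, 0.0631, 0.1989]
time: 10.35
position: [0.5788, -0.1131, 0.1978]
time: 10.77
position: [0.5287, -0.2121, 0.1265]
tool_rot: [0.702, 0.712, -0.0, 0.0]
ft_force: [0.2, 1.2, -2.4]
grip_width: 0.0377
grip_force: 25.0
[[297.04752984 234.73209005]
 [295.96803339 163.67810107]
 [349.39432214 235.33587783]
 [352.57837528 164.38717912]]
```

View pics/w5.png

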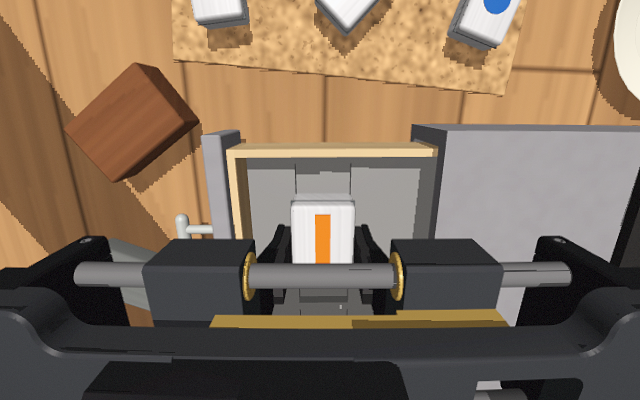

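The case hangs straight, centred at column 323 over nest2 (pocket columns 295–353). Lowering it.

```bash
python3 -m creep '[{"translation":[0,0,25],"roll":0,"gripper":20},{"translation":[0,0,45],"roll":0,"gripper":20},{"translation":[0,0,58],"roll":0,"gripper":20},{"translation":[0,0,66],"roll":0,"gripper":20},{"translation":[0,0,66],"roll":0,"gripper":20}]'
python3 -m creep '[{"translation":[0,0,0],"roll":0,"gripper":20},{"translation":[0,0,0],"roll":0,"gripper":20},{"translation":[0,0,0],"roll":0,"gripper":60},{"translation":[0,0,0],"roll":0,"gripper":60},{"translation":[0,0,0],"roll":0,"gripper":60}]'
python3 -m creep '[{"translation":[0,0,-25],"roll":0,"gripper":60},{"translation":[0,0,-60],"roll":0,"gripper":60},{"translation":[0,0,-100],"roll":0,"gripper":60},{"translation":[0,0,-140],"roll":0,"gripper":60},{"translation":[0,0,-140],"roll":0,"gripper":60}]' | head -2
python3 - <<'E'
from h import *
import pickle
P=pose("wrist");im=viewer.camera("wrist");cv2.imwrite("pics/w6.png",im)
for k,uv,a,c in marks(im):
    if k=="strip": print(k,uv,a,world("wrist",uv,.053,P)[0])
E
```

```text
time: 11.23
position: [0.53, -0.2096, 0.0611]
tool_rot: [0.701, 0.713, -0.0, -0.0]
ft_force: [0.3, 0.2, -1.1]
grip_width: 0.0381
grip_force: 25.0
time: 11.65
position: [0.5303, -0.2103, 0.0622]
tool_rot: [0.701, 0.713, 0.0, 0.001]
ft_force: [0.5, 0.3, 0.1]
grip_width: 0.0505
grip_force: 0.0
time: 12.07
position: [0.5342, -0.2126, 0.2097]
strip (317.0, 180.5) 234.0 [ 0.53018797 -0.2102233   0.053     ]
```

```bash
python3 -m creep '[{"translation":[37,4,0],"roll":0,"gripper":60},{"translation":[74,8,0],"roll":0,"gripper":60},{"translation":[111,12,0],"roll":0,"gripper":60},{"translation":[148,16,0],"roll":0,"gripper":60},{"translation":[185,20,0],"roll":0,"gripper":60}]' | head -2
python3 -m creep '[{"translation":[35,3,0],"roll":-7,"gripper":60},{"translation":[70,6,0],"roll":-14,"gripper":60},{"translation":[97.6,8.7,0],"roll":-21,"gripper":60},{"translation":[97.6,8.7,0],"roll":-28,"gripper":60},{"translation":[97.6,8.7,0],"roll":-35,"gripper":60}]' | head -2
python3 -m creep '[{"translation":[0,0,15],"roll":-7,"gripper":60},{"translation":[0,0,30],"roll":-14,"gripper":60},{"translation":[0,0,45],"roll":-21,"gripper":60},{"translation":[0,0,60],"roll":-28,"gripper":60},{"translation":[0,0,75],"roll":-35,"gripper":60}]' | head -2
python3 -m creep '[{"translation":[0,0,10],"roll":-7.7,"gripper":60},{"translation":[0,0,10],"roll":-7.7,"gripper":60},{"translation":[0,0,10],"roll":-7.7,"gripper":60},{"translation":[0,0,10],"roll":-7.7,"gripper":60}]' | head -3
python3 - <<'E'
from h import *
o=telemetry.get_obs();M=R.from_quat(o["tool_rot"]).as_matrix();print(np.degrees(np.arctan2(M[1,1],M[0,1])),tool([.5542,.0728,.037]))
E
```

```text
time: 12.53
position: [0.5457, -0.0231, 0.2004]
time: 12.95
position: [0.5526, 0.0752, 0.2002]
time: 13.37
position: [0.5527, 0.0731, 0.1248]
time: 13.7
position: [0.5537, 0.073, 0.1165]
tool_rot: [0.1, 0.995, 0.0, -0.0]
78.53279889206601 [-5.13775312e-01 -5.45424913e-02  7.94550173e+01]
```

```bash
python3 -m creep '[{"translation":[0,0,30],"roll":0,"gripper":60},{"translation":[0,0,55],"roll":0,"gripper":60},{"translation":[0,0,73],"roll":0,"gripper":60},{"translation":[0,0,81],"roll":0,"gripper":60},{"translation":[0,0,81],"roll":0,"gripper":60}]' | head -2
python3 -m creep '[{"translation":[0,0,0],"roll":0,"gripper":20},{"translation":[0,0,0],"roll":0,"gripper":20},{"translation":[0,0,0],"roll":0,"gripper":20},{"translation":[0,0,0],"roll":0,"gripper":20},{"translation":[0,0,0],"roll":0,"gripper":20}]'
python3 -m creep '[{"translation":[0,0,-20],"roll":0,"gripper":20},{"translation":[0,0,-55],"roll":7,"gripper":20},{"translation":[0,0,-90],"roll":14,"gripper":20},{"translation":[0,0,-125],"roll":21,"gripper":20},{"translation":[0,0,-160],"roll":28,"gripper":20}]' | head -2
python3 -m creep '[{"translation":[0,0,0],"roll":7,"gripper":20},{"translation":[0,0,0],"roll":14,"gripper":20},{"translation":[0,0,0],"roll":21,"gripper":20},{"translation":[0,0,0],"roll":28,"gripper":20},{"translation":[0,0,0],"roll":35,"gripper":20}]' | head -2
python3 -m creep '[{"translation":[0,0,0],"roll":7,"gripper":20},{"translation":[0,0,0],"roll":14.7,"gripper":20},{"translation":[0,0,0],"roll":14.7,"gripper":20}]' | head -3
python3 -m creep '[{"translation":[-37,-3,0],"roll":0,"gripper":20},{"translation":[-74,-6,0],"roll":0,"gripper":20},{"translation":[-111,-9,0],"roll":0,"gripper":20},{"translation":[-148,-12,0],"roll":0,"gripper":20},{"translation":[-185,-15,0],"roll":0,"gripper":20}]' | head -2
python3 -m creep '[{"translation":[-37,-3,0],"roll":0,"gripper":20},{"translation":[-74,-6,0],"roll":0,"gripper":20},{"translation":[-111,-9,0],"roll":0,"gripper":20},{"translation":[-148,-12,0],"roll":0,"gripper":20},{"translation":[-171.6,-14,0],"roll":0,"gripper":20}]' | head -2
python3 -m creep '[{"translation":[0,0,30],"roll":0,"gripper":20},{"translation":[0,0,55],"roll":0,"gripper":20},{"translation":[0,0,70],"roll":0,"gripper":20},{"translation":[0,0,70],"roll":0,"gripper":20},{"translation":[0,0,70],"roll":0,"gripper":20}]'
python3 - <<'E'
from h import *
print(tool([.5308,-.284,.060]))
P=pose("wrist");im=viewer.camera("wrist");cv2.imwrite("pics/w7.png",im)
for k,uv,a,c in marks(im):
    if k=="strip": print(k,uv,a,world("wrist",uv,.053,P)[0],world("wrist",uv,.12,P)[0])
E
```

```text
time: 14.12
position: [0.553, 0.073, 0.0344]
time: 14.53
position: [0.5544, 0.0729, 0.0365]
tool_rot: [0.099, 0.995, -0.0, 0.001]
ft_force: [-0.3, 0.1, 3.4]
grip_width: 0.0379
grip_force: 25.0
time: 14.95
position: [0.5531, 0.073, 0.1972]
time: 15.37
position: [0.5534, 0.073, 0.1959]
time: 15.62
position: [0.5534, 0.073, 0.1956]
tool_rot: [0.702, 0.712, -0.0, -0.0]
time: 16.03
position: [0.5414, -0.1136, 0.1956]
time: 16.45
position: [0.5305, -0.288, 0.1957]
time: 16.87
position: [0.5303, -0.2837, 0.1248]
tool_rot: [0.7, 0.714, -0.0, -0.001]
ft_force: [-0.6, -0.6, -0.3]
grip_width: 0.038
grip_force: 25.0
[-0.38991324  0.59113983 64.82083503]
strip (322.0, 239.46473871131403) 657.0 [ 0.53007563 -0.30913726  0.053     ] [ 0.5296984  -0.27599561  0.12      ]
strip (324.6586501163693, 118.4184122058443) 644.5 [ 0.53028393 -0.21022365  0.053     ] [ 0.52984199 -0.20780991  0.12      ]
```

```bash
python3 -m creep '[{"translation":[0,0,25],"roll":0,"gripper":20},{"translation":[0,0,45],"roll":0,"gripper":20},{"translation":[0,0,57],"roll":0,"gripper":20},{"translation":[0,0,64],"roll":0,"gripper":20},{"translation":[0,0,64],"roll":0,"gripper":20}]' | head -4
python3 -m creep '[{"translation":[0,0,0],"roll":0,"gripper":20},{"translation":[0,0,0],"roll":0,"gripper":20},{"translation":[0,0,0],"roll":0,"gripper":60},{"translation":[0,0,0],"roll":0,"gripper":60},{"translation":[0,0,0],"roll":0,"gripper":60}]' | head -4
python3 -m creep '[{"translation":[0,0,-25],"roll":0,"gripper":60},{"translation":[0,0,-60],"roll":0,"gripper":60},{"translation":[0,0,-100],"roll":0,"gripper":60},{"translation":[0,0,-140],"roll":0,"gripper":60},{"translation":[0,0,-140],"roll":0,"gripper":60}]' | head -2
python3 -m creep '[{"translation":[37,-6,0],"roll":0,"gripper":60},{"translation":[74,-12,0],"roll":0,"gripper":60},{"translation":[111,-18,0],"roll":0,"gripper":60},{"translation":[148,-24,0],"roll":0,"gripper":60},{"translation":[185,-30,0],"roll":0,"gripper":60}]' | head -2
python3 -m creep '[{"translation":[37,-6,0],"roll":0,"gripper":60},{"translation":[74,-12,0],"roll":0,"gripper":60},{"translation":[111,-18,0],"roll":0,"gripper":60},{"translation":[148,-24,0],"roll":0,"gripper":60},{"translation":[165,-27,0],"roll":0,"gripper":60}]' | head -2
python3 -m creep '[{"translation":[0,0,0],"roll":1,"gripper":60},{"translation":[0,0,0],"roll":1,"gripper":60},{"translation":[0,0,0],"roll":1,"gripper":60}]' | head -3
python3 look.py w8
python3 - <<'E'
from h import *
P=pose("top");viewer.camera("top")
print(tool([.4477,.0870,.037]))
E
```

```text
time: 17.33
position: [0.5307, -0.2838, 0.061]
tool_rot: [0.701, 0.713, -0.0, -0.001]
ft_force: [0.5, 0.5, -1.0]
time: 17.75
position: [0.5313, -0.2844, 0.0623]
tool_rot: [0.701, 0.713, 0.0, 0.001]
ft_force: [-0.3, 0.4, -0.3]
time: 18.17
position: [0.5351, -0.2872, 0.2103]
time: 18.58
position: [0.4971, -0.0982, 0.2018]
time: 19.0
position: [0.4659, 0.0684, 0.2017]
time: 19.25
position: [0.4684, 0.0643, 0.2017]
tool_rot: [0.707, 0.707, 0.0, 0.001]
dot [ 0.4433 -0.0377  0.03  ] (array([ 0.4424, -0.0274]), [np.float32(33.8), np.float32(35.6)], np.float32(-83.3))
[ 23.28414727 -20.99864628 164.54392864]
```

```bash
sed -i 's/a<200/a<1500/' h.py
python3 -m creep '[{"translation":[22.6,-20.7,0],"roll":-7,"gripper":60},{"translation":[22.6,-20.7,0],"roll":-14,"gripper":60},{"translation":[22.6,-20.7,0],"roll":-21,"gripper":60},{"translation":[22.6,-20.7,0],"roll":-28,"gripper":60},{"translation":[22.6,-20.7,0],"roll":-35,"gripper":60}]' | head -2
python3 -m creep '[{"translation":[0,0,15],"roll":-7,"gripper":60},{"translation":[0,0,30],"roll":-14,"gripper":60},{"translation":[0,0,45],"roll":-21,"gripper":60},{"translation":[0,0,60],"roll":-28,"gripper":60},{"translation":[0,0,75],"roll":-35,"gripper":60}]' | head -2
python3 -m creep '[{"translation":[0,0,10],"roll":-7,"gripper":60},{"translation":[0,0,10],"roll":-14,"gripper":60},{"translation":[0,0,10],"roll":-16.7,"gripper":60},{"translation":[0,0,10],"roll":-16.7,"gripper":60},{"translation":[0,0,10],"roll":-16.7,"gripper":60}]' | head -3
python3 - <<'E'
from h import *
o=telemetry.get_obs();M=R.from_quat(o["tool_rot"]).as_matrix();print(np.degrees(np.arctan2(M[1,1],M[0,1])),tool([.4477,.0870,.037]))
E
```

```text
time: 19.77
position: [0.4477, 0.0864, 0.2015]
time: 20.18
position: [0.448, 0.0862, 0.1258]
time: 20.6
position: [0.4477, 0.0865, 0.1164]
tool_rot: [0.031, 1.0, -0.0, 0.0]
86.49532125125617 [ 0.09533554  0.4599472  79.37984827]
```

```bash
python3 -m creep '[{"translation":[0,0,30],"roll":0,"gripper":60},{"translation":[0,0,55],"roll":0,"gripper":60},{"translation":[0,0,73],"roll":0,"gripper":60},{"translation":[0,0,81],"roll":0,"gripper":60},{"translation":[0,0,81],"roll":0,"gripper":60}]' | head -2
python3 -m creep '[{"translation":[0,0,0],"roll":0,"gripper":20},{"translation":[0,0,0],"roll":0,"gripper":20},{"translation":[0,0,0],"roll":0,"gripper":20},{"translation":[0,0,0],"roll":0,"gripper":20},{"translation":[0,0,0],"roll":0,"gripper":20}]'
python3 -m creep '[{"translation":[0,0,-20],"roll":0,"gripper":20},{"translation":[0,0,-55],"roll":7,"gripper":20},{"translation":[0,0,-90],"roll":14,"gripper":20},{"translation":[0,0,-125],"roll":21,"gripper":20},{"translation":[0,0,-160],"roll":28,"gripper":20}]' | head -2
python3 -m creep '[{"translation":[0,0,0],"roll":7,"gripper":20},{"translation":[0,0,0],"roll":14,"gripper":20},{"translation":[0,0,0],"roll":21,"gripper":20},{"translation":[0,0,0],"roll":28,"gripper":20},{"translation":[0,0,0],"roll":35,"gripper":20}]' | head -2
python3 -m creep '[{"translation":[0,0,0],"roll":7,"gripper":20},{"translation":[0,0,0],"roll":14,"gripper":20},{"translation":[0,0,0],"roll":21,"gripper":20},{"translation":[0,0,0],"roll":22.5,"gripper":20},{"translation":[0,0,0],"roll":22.5,"gripper":20}]' | head -3
python3 -m creep '[{"translation":[-37,6,0],"roll":0,"gripper":20},{"translation":[-74,12,0],"roll":0,"gripper":20},{"translation":[-111,18,0],"roll":0,"gripper":20},{"translation":[-148,24,0],"roll":0,"gripper":20},{"translation":[-185,30,0],"roll":0,"gripper":20}]' | head -2
python3 -m creep '[{"translation":[-37,6,0],"roll":0,"gripper":20},{"translation":[-74,12,0],"roll":0,"gripper":20},{"translation":[-111,20,0],"roll":0,"gripper":20},{"translation":[-148,30,0],"roll":0,"gripper":20},{"translation":[-185,40,0],"roll":0,"gripper":20}]' | head -2
python3 -m creep '[{"translation":[-37,4,0],"roll":0,"gripper":20},{"translation":[-75.8,6.8,30],"roll":0,"gripper":20},{"translation":[-75.8,6.8,60],"roll":0,"gripper":20},{"translation":[-75.8,6.8,70],"roll":0,"gripper":20},{"translation":[-75.8,6.8,70],"roll":0,"gripper":20}]'
python3 - <<'E'
from h import *
print(tool([.5319,-.358,.060]))
P=pose("wrist");im=viewer.camera("wrist");cv2.imwrite("pics/w9.png",im)
for k,uv,a,c in marks(im):
    if k=="strip": print(k,uv,a,world("wrist",uv,.053,P)[0],world("wrist",uv,.12,P)[0])
E
```

```text
time: 21.02
position: [0.4466, 0.0871, 0.0342]
time: 21.43
position: [0.4478, 0.0875, 0.0363]
tool_rot: [0.029, 1.0, -0.0, 0.001]
ft_force: [-0.0, -0.8, 3.8]
grip_width: 0.0379
grip_force: 25.0
time: 21.85
position: [0.4463, 0.0876, 0.1972]
time: 22.27
position: [0.4466, 0.0876, 0.1958]
time: 22.68
position: [0.4466, 0.0876, 0.1956]
tool_rot: [0.7, 0.714, -0.0, -0.0]
time: 23.1
position: [0.4807, -0.0983, 0.1956]
time: 23.52
position: [0.5244, -0.2826, 0.1954]
time: 23.93
position: [0.5304, -0.3546, 0.1215]
tool_rot: [0.7, 0.714, 0.0, -0.005]
ft_force: [-0.4, 1.7, -1.4]
grip_width: 0.0376
grip_force: 25.0
[-3.90762165  1.88845105 61.47089908]
strip (322.0, 239.46473871131403) 657.0 [ 0.52977315 -0.37789087  0.053     ] [ 0.52970779 -0.34522993  0.12      ]
strip (326.7926099401509, 123.60785844392402) 640.5 [ 0.5315144 -0.284258   0.053    ] [ 0.53090088 -0.28107343  0.12      ]
strip (327.32, 31.909743589743588) 325.0 [ 0.53043828 -0.22318865  0.053     ] [ 0.53016353 -0.23922919  0.12      ]
```

View pics/w9.png

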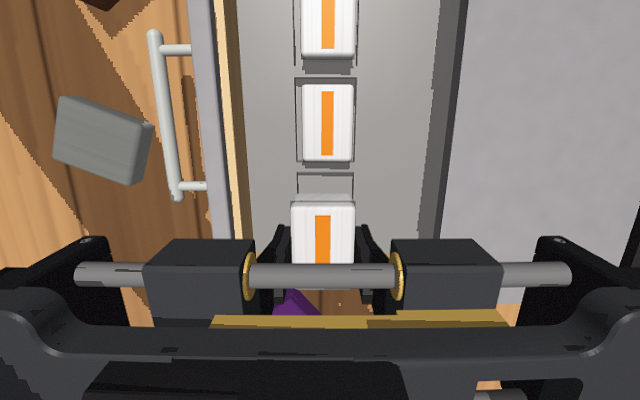

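Both placed strips sit in their pockets at (327,30) and (327,124). The third case hangs over the last pocket (edge at row 174), so I lower it.

```bash
python3 -m creep '[{"translation":[0,1,0],"roll":0,"gripper":20},{"translation":[0,1,20],"roll":0,"gripper":20},{"translation":[0,1,40],"roll":0,"gripper":20},{"translation":[0,1,57],"roll":0,"gripper":20},{"translation":[0,1,64],"roll":0,"gripper":20}]' | head -2
python3 -m creep '[{"translation":[0,0,0],"roll":0,"gripper":20},{"translation":[0,0,0],"roll":0,"gripper":20},{"translation":[0,0,0],"roll":0,"gripper":60},{"translation":[0,0,0],"roll":0,"gripper":60},{"translation":[0,0,0],"roll":0,"gripper":60}]' | head -4
python3 -m creep '[{"translation":[0,0,-25],"roll":0,"gripper":60},{"translation":[0,0,-60],"roll":0,"gripper":60},{"translation":[0,0,-100],"roll":0,"gripper":60},{"translation":[0,0,-140],"roll":0,"gripper":60},{"translation":[0,0,-140],"roll":0,"gripper":60}]' | head -2
python3 -m creep '[{"translation":[0,0,0],"roll":0,"gripper":60},{"translation":[0,0,0],"roll":0,"gripper":60},{"translation":[0,0,0],"roll":0,"gripper":60}]' | head -3
python3 - <<'E'
from h import *
P=pose("wrist");im=viewer.camera("wrist");cv2.imwrite("pics/w10.png",im)
for k,uv,a,c in marks(im):
    if k=="strip": print(k,uv,a,world("wrist",uv,.053,P)[0])
print(tool([.4066,-.281,.046]))
for y in(172,185,160): print(y,world("wrist",[(165,y-50)],.044,P))
E
```

```text
time: 24.4
position: [0.5345, -0.3552, 0.0617]
time: 24.82
position: [0.535, -0.3572, 0.063]
tool_rot: [0.7, 0.714, 0.0, 0.001]
ft_force: [0.2, -0.8, 1.0]
time: 25.23
position: [0.5383, -0.3603, 0.2114]
time: 25.48
position: [0.5332, -0.3558, 0.2001]
tool_rot: [0.7, 0.714, -0.0, -0.002]
strip (324.5, 187.5) 273.0 [ 0.5349     -0.35678585  0.053     ]
strip (322.5, 117.5) 315.0 [ 0.53128916 -0.28403093  0.053     ]
strip (322.96569309225777, 39.19656930922577) 359.5 [ 0.53029221 -0.21276678  0.053     ]
[  76.89835245 -124.57286507  154.19791898]
172 [[ 0.3662219 -0.2913614  0.044    ]]
185 [[ 0.36440441 -0.30484563  0.044     ]]
160 [[ 0.36783823 -0.27919855  0.044     ]]
```

```bash
sed -i 's/def cases(im,P,z=.030):/def cases(im,P,z=.030,lim=(.38,.72,-.13,.16)):/; s/if not(.38<w\[0\]<.72 and -.13<w\[1\]<.16 and/if not(lim[0]<w[0]<lim[1] and lim[2]<w[1]<lim[3] and/' h.py
python3 - <<'E'
from h import *
P=pose("wrist");im=viewer.camera("wrist")
for k,w,l,p in cases(im,P,.053,(.4,.6,-.4,-.1)): print(k,np.round(w,4),l)
a=im[0:260,200:440];cv2.imwrite("pics/w11c.png",cv2.resize(a,None,fx=2.2,fy=2.2,interpolation=cv2.INTER_CUBIC))
E
```

```text
strip [ 0.5348 -0.3565  0.053 ] (array([ 0.5352, -0.3557]), [np.float32(36.0), np.float32(54.3)], np.float32(1.2))
strip [ 0.5312 -0.2839  0.053 ] (array([ 0.5317, -0.2836]), [np.float32(36.0), np.float32(53.5)], np.float32(0.0))
strip [ 0.5301 -0.2136  0.053 ] (array([ 0.5303, -0.21  ]), [np.float32(36.0), np.float32(53.2)], np.float32(0.7))
```

View pics/w11c.png

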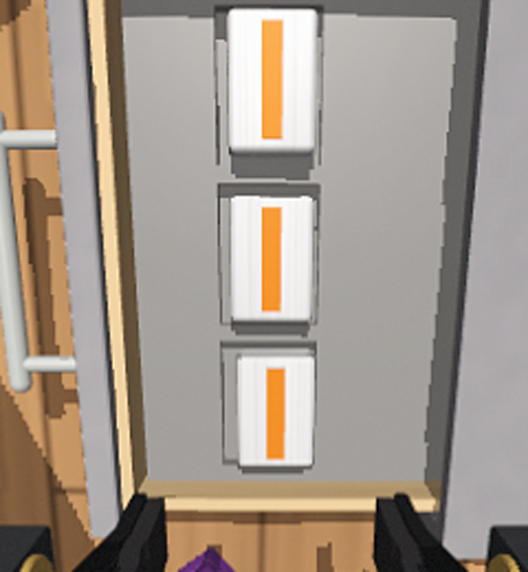

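All three strips are flat in their pockets with equal lid size. I'll close the drawer by its handle.

```bash
python3 -m creep '[{"translation":[20,-35,0],"roll":0,"gripper":50},{"translation":[40,-70,0],"roll":0,"gripper":40},{"translation":[60,-100,0],"roll":0,"gripper":27},{"translation":[76.9,-124.6,0],"roll":1,"gripper":27},{"translation":[76.9,-124.6,0],"roll":1,"gripper":27}]' | head -2
python3 -m creep '[{"translation":[0,0,30],"roll":0,"gripper":27},{"translation":[0,0,60],"roll":0,"gripper":27},{"translation":[0,0,60],"roll":0,"gripper":27},{"translation":[0,0,60],"roll":0,"gripper":27}]' | head -3
python3 - <<'E'
from h import *
print(tool([.4066,-.281,.046]))
E
```

```text
time: 26.0
position: [0.4014, -0.2759, 0.1993]
time: 26.33
position: [0.4072, -0.2814, 0.1398]
tool_rot: [0.706, 0.708, 0.0, -0.003]
[ 7.23361944e-02 -2.60438728e-01  9.38206767e+01]
```

```bash
python3 -m creep '[{"translation":[0,0,30],"roll":0,"gripper":27},{"translation":[0,0,60],"roll":0,"gripper":27},{"translation":[0,0,82],"roll":0,"gripper":27},{"translation":[0,0,93],"roll":0,"gripper":27},{"translation":[0,0,93],"roll":0,"gripper":27}]' | sed -n '2p;4p'
python3 -m creep '[{"translation":[0,0,0],"roll":0,"gripper":0},{"translation":[0,0,0],"roll":0,"gripper":0},{"translation":[0,0,0],"roll":0,"gripper":0},{"translation":[0,0,0],"roll":0,"gripper":0}]' 30
python3 -m creep '[{"translation":[0,10,0],"roll":0,"gripper":0},{"translation":[0,28,0],"roll":0,"gripper":0},{"translation":[0,46,0],"roll":0,"gripper":0},{"translation":[0,64,0],"roll":0,"gripper":0},{"translation":[0,82,0],"roll":0,"gripper":0}]' | sed -n '2p;4p'
python3 -m creep '[{"translation":[0,18,0],"roll":0,"gripper":0},{"translation":[0,36,0],"roll":0,"gripper":0},{"translation":[0,54,0],"roll":0,"gripper":0},{"translation":[0,67,0],"roll":0,"gripper":0},{"translation":[0,74,0],"roll":0,"gripper":0}]' | sed -n '2p;4p'
python3 -m creep '[{"translation":[0,1.5,0],"roll":0,"gripper":0},{"translation":[0,1.5,0],"roll":0,"gripper":0},{"translation":[0,1.5,0],"roll":0,"gripper":0}]'
```

```text
position: [0.408, -0.2822, 0.0473]
ft_force: [-0.1, 0.1, 0.4]
time: 27.08
position: [0.4087, -0.283, 0.0498]
tool_rot: [0.706, 0.708, -0.0, 0.001]
ft_force: [0.7, 0.1, 3.4]
grip_width: 0.0101
grip_force: 30.0
position: [0.4905, -0.2815, 0.0498]
ft_force: [-2.0, 0.4, 3.7]
position: [0.5636, -0.2801, 0.0497]
ft_force: [-16.8, -1.0, 15.9]
time: 28.17
position: [0.5634, -0.2802, 0.0498]
tool_rot: [0.706, 0.709, -0.001, -0.003]
ft_force: [-5.1, 2.8, 8.7]
grip_width: 0.0097
grip_force: 30.0
```

Shut (x is back at 0.5634, against the stop). Release, rise, and go look at the dots and the reader.

```bash
python3 -m creep '[{"translation":[0,0,0],"roll":0,"gripper":28},{"translation":[0,0,0],"roll":0,"gripper":28},{"translation":[0,0,0],"roll":0,"gripper":28},{"translation":[0,0,-30],"roll":0,"gripper":28},{"translation":[0,0,-60],"roll":0,"gripper":28}]' | sed -n '2p;4,5p'
python3 -m creep '[{"translation":[0,0,-40],"roll":0,"gripper":60},{"translation":[10,0,-80],"roll":0,"gripper":60},{"translation":[40,0,-120],"roll":0,"gripper":60},{"translation":[75,0,-155],"roll":0,"gripper":60},{"translation":[110,-5,-185],"roll":0,"gripper":60}]' | head -2
python3 -m creep '[{"translation":[40,-5,0],"roll":0,"gripper":60},{"translation":[80,-10,0],"roll":0,"gripper":60},{"translation":[120,-15,0],"roll":0,"gripper":60},{"translation":[160,-20,0],"roll":0,"gripper":60},{"translation":[200,-25,0],"roll":0,"gripper":60}]' | head -2
python3 -m creep '[{"translation":[30,0,0],"roll":0,"gripper":60},{"translation":[30,0,0],"roll":0,"gripper":60},{"translation":[30,0,0],"roll":0,"gripper":60}]' | head -3
python3 look.py w12
for i in 1; do python3 -m creep '[{"translation":[38,0,0],"roll":0,"gripper":60},{"translation":[76,0,0],"roll":0,"gripper":60},{"translation":[114,0,0],"roll":0,"gripper":60},{"translation":[152,0,0],"roll":0,"gripper":60},{"translation":[190,0,0],"roll":0,"gripper":60}]' | head -2; done
python3 -m creep '[{"translation":[38,0,0],"roll":0,"gripper":60},{"translation":[76,0,0],"roll":0,"gripper":60},{"translation":[76,0,0],"roll":0,"gripper":60},{"translation":[76,0,0],"roll":0,"gripper":60}]' | head -2
python3 look.py w13
python3 -c "
import cv2
a=cv2.imread('pics/w13.png')[0:260,150:550]
cv2.imwrite('pics/w13c.png',cv2.resize(a,None,fx=2,fy=2,interpolation=cv2.INTER_CUBIC))"
```

```text
position: [0.5644, -0.281, 0.107]
ft_force: [1.1, 0.4, 0.3]
grip_width: 0.0264
time: 29.0
position: [0.5628, -0.1873, 0.2822]
time: 29.42
position: [0.536, 0.0145, 0.2801]
time: 29.67
position: [0.5361, 0.0444, 0.2799]
tool_rot: [0.705, 0.71, 0.0, 0.001]
dot [ 0.6576 -0.05    0.03  ] (array([ 0.6576, -0.0484]), [np.float32(35.7), np.float32(53.6)], np.float32(-18.4))
dot [ 0.443  -0.0383  0.03  ] (array([ 0.4433, -0.0361]), [np.float32(36.0), np.float32(51.3)], np.float32(7.5))
dot [ 0.5452 -0.016   0.03  ] (array([ 0.5453, -0.0149]), [np.float32(35.4), np.float32(53.4)], np.float32(-45.0))
time: 30.13
position: [0.5366, 0.2326, 0.2797]
time: 30.47
position: [0.536, 0.3092, 0.2792]Traceback (most recent call last):
  File "look.py", line 6, in <module>
    cv2.imwrite(f"pics/{sys.argv[1]}p.png",np.hstack([p for *_,p in r]))
                                           ~~~~~~~~~^^^^^^^^^^^^^^^^^^^
    return _nx.concatenate(arrs, 1, dtype=dtype, casting=casting)
           ~~~~~~~~~~~~~~~^^^^^^^^^^^^^^^^^^^^^^^^^^^^^^^^^^^^^^^
ValueError: need at least one array to concatenate
```

View pics/w13c.png

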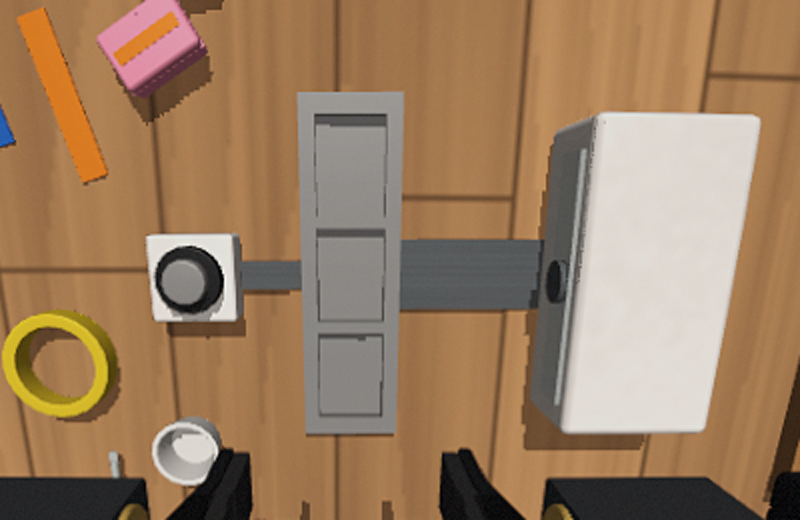

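The middle dot case has been knocked to (0.545,-0.015). The crop shows the reader plate with corners (298,93), (403,92), (306,433), (396,433), three empty pockets, and the button at (186,281).

Run:
```python
from h import *
import pickle
np.set_printoptions(precision=4,suppress=True)
P=pickle.load(open("Pw13","rb"))
f=lambda x,y,z:world("wrist",[(150+x/2,y/2)],z,P)[0]
c=[f(298,93,.016),f(403,92,.016),f(306,433,.016),f(396,433,.016)];print(np.array(c),"ctr",np.mean(c,0))
print("long dir deg",[np.degrees(np.arctan2(-(c[i][0]-c[i+2][0]),c[i][1]-c[i+2][1])) for i in(0,1)])
for n,q in dict(n2top=(350,114),n2l=(315,170),n2r=(386,170),d21a=(350,229),d21b=(350,238),n1l=(317,280),n1r=(384,280),d10a=(350,322),d10b=(350,335),n0l=(319,380),n0r=(382,380),n0b=(350,415)).items(): print(n,f(*q,.016))
print("button",f(184,282,.052),"outer",f(189,280,.05))
print(tool([.6576,-.0495,.037]),tool([.5453,-.0155,.037]),telemetry.get_obs()["position"])
```

```text
[[0.5044 0.4672 0.016 ]
 [0.5734 0.4681 0.016 ]
 [0.506  0.2276 0.016 ]
 [0.5759 0.2279 0.016 ]] ctr [0.5399 0.3477 0.016 ]
long dir deg [np.float64(0.388487026003606), np.float64(0.5891138355669828)]
n2top [0.5387 0.4545 0.016 ]
n2l [0.5151 0.4193 0.016 ]
n2r [0.5634 0.4195 0.016 ]
d21a [0.5392 0.3805 0.016 ]
d21b [0.5392 0.3744 0.016 ]
n1l [0.5158 0.3451 0.016 ]
n1r [0.5637 0.3453 0.016 ]
d10a [0.5396 0.3148 0.016 ]
d10b [0.5397 0.3051 0.016 ]
n0l [0.5165 0.2705 0.016 ]
n0r [0.564  0.2707 0.016 ]
n0b [0.5401 0.2426 0.016 ]
button [0.4304 0.3477 0.052 ] outer [0.4332 0.3488 0.05  ]
[-357.4474  120.651   242.5909] [-323.114     8.4525  242.5719] [0.5359 0.3079 0.2792]
```

```bash
python3 -m creep '[{"translation":[-38,1,0],"roll":0,"gripper":60},{"translation":[-76,2,0],"roll":0,"gripper":60},{"translation":[-114,3,0],"roll":0,"gripper":60},{"translation":[-152,4,0],"roll":0,"gripper":60},{"translation":[-190,5,0],"roll":0,"gripper":60}]' | head -2
python3 -m creep '[{"translation":[-38,1,20],"roll":7,"gripper":60},{"translation":[-76,2,40],"roll":14,"gripper":60},{"translation":[-114,3,60],"roll":21,"gripper":60},{"translation":[-133.1,3.5,80],"roll":28,"gripper":60},{"translation":[-133.1,3.5,100],"roll":35,"gripper":60}]' | head -2
python3 -m creep '[{"translation":[0,0,20],"roll":7,"gripper":60},{"translation":[0,0,40],"roll":10,"gripper":60},{"translation":[0,0,60],"roll":10,"gripper":60},{"translation":[0,0,60],"roll":10,"gripper":60},{"translation":[0,0,60],"roll":10,"gripper":60}]' | head -3
python3 - <<'E'
from h import *
o=telemetry.get_obs();M=R.from_quat(o["tool_rot"]).as_matrix();print(np.degrees(np.arctan2(M[1,1],M[0,1])),tool([.5453,-.0155,.037]))
P=pose("wrist");im=viewer.camera("wrist")
for k,w,l,p in cases(im,P): print(k,np.round(w,4),l)
E
```

```text
time: 30.93
position: [0.5406, 0.1146, 0.2798]
time: 31.35
position: [0.545, -0.0217, 0.1791]
time: 31.77
position: [0.5438, -0.0161, 0.1191]
tool_rot: [0.924, 0.383, -0.001, -0.001]
-44.97293812214617 [ 1.64979301  0.83265873 82.10771225]
dot [ 0.4409 -0.0442  0.03  ] (array([ 0.4446, -0.0534]), [np.float32(22.1), np.float32(34.1)], np.float32(-83.9))
dot [ 0.545 -0.016  0.03 ] (array([ 0.5454, -0.0146]), [np.float32(34.8), np.float32(53.5)], np.float32(-44.3))
dot [ 0.6578 -0.0498  0.03  ] (array([ 0.6574, -0.0485]), [np.float32(34.7), np.float32(53.8)], np.float32(-17.6))
```

```bash
python3 -m creep '[{"translation":[1.5,0.8,30],"roll":0,"gripper":60},{"translation":[1.5,0.8,57],"roll":0,"gripper":60},{"translation":[1.5,0.8,75],"roll":0,"gripper":60},{"translation":[1.5,0.8,83],"roll":0,"gripper":60},{"translation":[1.5,0.8,83],"roll":0,"gripper":60}]' | head -2
python3 -m creep '[{"translation":[0,0,0],"roll":0,"gripper":20},{"translation":[0,0,0],"roll":0,"gripper":20},{"translation":[0,0,0],"roll":0,"gripper":20},{"translation":[0,0,0],"roll":0,"gripper":20},{"translation":[0,0,0],"roll":0,"gripper":20}]' 25
python3 -m creep '[{"translation":[0,0,-20],"roll":0,"gripper":20},{"translation":[0,0,-55],"roll":-7,"gripper":20},{"translation":[0,0,-90],"roll":-14,"gripper":20},{"translation":[0,0,-125],"roll":-21,"gripper":20},{"translation":[0,0,-160],"roll":-28,"gripper":20}]' | head -2
python3 -m creep '[{"translation":[0,0,0],"roll":-7,"gripper":20},{"translation":[0,0,0],"roll":-14,"gripper":20},{"translation":[0,0,0],"roll":-17.5,"gripper":20},{"translation":[0,0,0],"roll":-17.5,"gripper":20}]' | head -3
python3 -m creep '[{"translation":[37,0,0],"roll":0,"gripper":20},{"translation":[74,0,0],"roll":0,"gripper":20},{"translation":[111,0,0],"roll":0,"gripper":20},{"translation":[148,0,0],"roll":0,"gripper":20},{"translation":[185,0,0],"roll":0,"gripper":20}]' | head -2
python3 -m creep '[{"translation":[37,0,0],"roll":0,"gripper":20},{"translation":[74,0,0],"roll":0,"gripper":20},{"translation":[111,0,0],"roll":0,"gripper":20},{"translation":[148,0,0],"roll":0,"gripper":20},{"translation":[185,-1,0],"roll":0,"gripper":20}]' | head -2
python3 -m creep '[{"translation":[37,-1,0],"roll":0,"gripper":20},{"translation":[67,-1,25],"roll":0,"gripper":20},{"translation":[67,-1,55],"roll":0,"gripper":20},{"translation":[67,-1,85],"roll":0,"gripper":20},{"translation":[67,-1,85],"roll":0,"gripper":20}]' | head -2
python3 -m creep '[{"translation":[0,0,0],"roll":0,"gripper":20},{"translation":[0,0,0],"roll":0,"gripper":20}]' | head -3
python3 - <<'E'
from h import *
o=telemetry.get_obs();M=R.from_quat(o["tool_rot"]).as_matrix();print(np.degrees(np.arctan2(M[1,1],M[0,1])),tool([.5393,.4217,.042]),o["grip_width"])
E
```

```text
time: 32.23
position: [0.5462, -0.0141, 0.0363]
time: 32.65
position: [0.5472, -0.0139, 0.0378]
tool_rot: [0.923, 0.384, 0.001, 0.001]
ft_force: [0.1, -0.2, 4.5]
grip_width: 0.0375
grip_force: 25.0
time: 33.07
position: [0.5457, -0.0135, 0.1982]
time: 33.4
position: [0.546, -0.0136, 0.1971]
tool_rot: [0.702, 0.712, 0.0, 0.0]
time: 33.82
position: [0.5435, 0.1728, 0.1964]
time: 34.23
position: [0.5403, 0.3579, 0.1962]
time: 34.65
position: [0.534, 0.4214, 0.1043]
time: 34.82
position: [0.54, 0.4233, 0.1127]
tool_rot: [0.703, 0.711, 0.001, 0.0]
0.6130657466313068 [-1.63485485 -0.80480472 70.67825386] 0.0377516115680489
```

```bash
python3 -m creep '[{"translation":[0,-0.8,25],"roll":0,"gripper":20},{"translation":[0,-0.8,48],"roll":0,"gripper":20},{"translation":[0,-0.8,62],"roll":0,"gripper":20},{"translation":[0,-0.8,70],"roll":0,"gripper":20},{"translation":[0,-0.8,70],"roll":0,"gripper":20}]' | sed -n '2p;4p'
python3 -m creep '[{"translation":[0,0,0],"roll":0,"gripper":20},{"translation":[0,0,0],"roll":0,"gripper":20},{"translation":[0,0,0],"roll":0,"gripper":60},{"translation":[0,0,0],"roll":0,"gripper":60},{"translation":[0,0,0],"roll":0,"gripper":60}]' | sed -n '2p;4p'
python3 -m creep '[{"translation":[0,0,-25],"roll":0,"gripper":60},{"translation":[0,0,-60],"roll":0,"gripper":60},{"translation":[0,0,-100],"roll":0,"gripper":60},{"translation":[0,0,-140],"roll":0,"gripper":60},{"translation":[0,0,-160],"roll":0,"gripper":60}]' | head -2
python3 -m creep '[{"translation":[0,0,0],"roll":0,"gripper":60},{"translation":[0,0,0],"roll":0,"gripper":60},{"translation":[0,0,0],"roll":0,"gripper":60}]' | head -2
python3 - <<'E'
from h import *
P=pose("wrist");im=viewer.camera("wrist")
for k,w,l,p in cases(im,P,.034,(.45,.65,.2,.5)): print(k,np.round(w,4),l)
print(tool([.6576,-.0493,.037]))
E
```

```text
position: [0.539, 0.4231, 0.0418]
ft_force: [-0.3, -0.7, -0.3]
position: [0.5389, 0.4235, 0.0427]
ft_force: [0.8, 0.0, 0.5]
time: 36.07
position: [0.5405, 0.4246, 0.2079]
time: 36.32
position: [0.5376, 0.4228, 0.2009]
dot [0.539  0.4216 0.034 ] (array([0.539 , 0.4226]), [np.float32(35.0), np.float32(54.0)], np.float32(0.0))
[-472.97729042  115.21057348  163.46647752]
```

```bash
python3 -m creep '[{"translation":[-37,10,0],"roll":0,"gripper":60},{"translation":[-74,20,0],"roll":0,"gripper":60},{"translation":[-111,30,0],"roll":0,"gripper":60},{"translation":[-148,40,0],"roll":0,"gripper":60},{"translation":[-185,50,0],"roll":0,"gripper":60}]' | head -2
python3 -m creep '[{"translation":[-37,10,0],"roll":0,"gripper":60},{"translation":[-74,20,0],"roll":0,"gripper":60},{"translation":[-111,30,0],"roll":0,"gripper":60},{"translation":[-148,40,0],"roll":0,"gripper":60},{"translation":[-185,50,0],"roll":0,"gripper":60}]' | head -2
python3 -m creep '[{"translation":[-37,7,0],"roll":7,"gripper":60},{"translation":[-74,13,20],"roll":14,"gripper":60},{"translation":[-103,15,40],"roll":18.6,"gripper":60},{"translation":[-103,15,60],"roll":18.6,"gripper":60},{"translation":[-103,15,80],"roll":18.6,"gripper":60}]' | head -2
python3 -m creep '[{"translation":[0,0,0],"roll":0,"gripper":60},{"translation":[0,0,0],"roll":0,"gripper":60},{"translation":[0,0,0],"roll":0,"gripper":60}]' | head -3
python3 - <<'E'
from h import *
o=telemetry.get_obs();M=R.from_quat(o["tool_rot"]).as_matrix();print(np.degrees(np.arctan2(M[1,1],M[0,1])),tool([.6576,-.0493,.037]))
P=pose("wrist");im=viewer.camera("wrist")
for k,w,l,p in cases(im,P): print(k,np.round(w,4),l)
E
```

```text
time: 36.78
position: [0.5895, 0.237, 0.1993]
time: 37.2
position: [0.6418, 0.0526, 0.1993]
time: 37.62
position: [0.658, -0.051, 0.1185]
time: 37.87
position: [0.659, -0.048, 0.1214]
tool_rot: [0.808, 0.589, -0.0, -0.0]
-17.881904492643308 [-1.6490147  -0.91561301 84.38557269]
dot [ 0.45   -0.0376  0.03  ] (array([ 0.4522, -0.0238]), [np.float32(11.7), np.float32(27.9)], np.float32(4.4))
dot [ 0.657  -0.0496  0.03  ] (array([ 0.657 , -0.0484]), [np.float32(33.7), np.float32(53.3)], np.float32(-18.0))
```

```bash
python3 -m creep '[{"translation":[-1.2,-1.2,30],"roll":0,"gripper":60},{"translation":[-1.2,-1.2,57],"roll":0,"gripper":60},{"translation":[-1.2,-1.2,77],"roll":0,"gripper":60},{"translation":[-1.2,-1.2,85],"roll":0,"gripper":60},{"translation":[-1.2,-1.2,85],"roll":0,"gripper":60}]' | head -2
python3 -m creep '[{"translation":[0,0,0],"roll":0,"gripper":20},{"translation":[0,0,0],"roll":0,"gripper":20},{"translation":[0,0,0],"roll":0,"gripper":20},{"translation":[0,0,0],"roll":0,"gripper":20},{"translation":[0,0,0],"roll":0,"gripper":20}]' 25
python3 -m creep '[{"translation":[0,0,-20],"roll":0,"gripper":20},{"translation":[0,0,-55],"roll":-7,"gripper":20},{"translation":[0,0,-90],"roll":-14,"gripper":20},{"translation":[0,0,-125],"roll":-18.5,"gripper":20},{"translation":[0,0,-160],"roll":-18.5,"gripper":20}]' | head -2
python3 -m creep '[{"translation":[37,-11,0],"roll":0,"gripper":20},{"translation":[74,-22,0],"roll":0,"gripper":20},{"translation":[111,-33,0],"roll":0,"gripper":20},{"translation":[148,-44,0],"roll":0,"gripper":20},{"translation":[185,-55,0],"roll":0,"gripper":20}]' | head -2
python3 -m creep '[{"translation":[37,-11,0],"roll":0,"gripper":20},{"translation":[74,-22,0],"roll":0,"gripper":20},{"translation":[111,-33,0],"roll":0,"gripper":20},{"translation":[148,-44,0],"roll":0,"gripper":20},{"translation":[185,-54,0],"roll":0,"gripper":20}]' | head -2
python3 -m creep '[{"translation":[27.9,-4.2,0],"roll":0,"gripper":20},{"translation":[27.9,-4.2,25],"roll":0,"gripper":20},{"translation":[27.9,-4.2,55],"roll":0,"gripper":20},{"translation":[27.9,-4.2,85],"roll":0,"gripper":20},{"translation":[27.9,-4.2,85],"roll":0,"gripper":20}]' | head -2
python3 -m creep '[{"translation":[0,0,0],"roll":0,"gripper":20},{"translation":[0,0,0],"roll":0,"gripper":20},{"translation":[0,0,0],"roll":0,"gripper":20}]' | head -3
python3 - <<'E'
from h import *
o=telemetry.get_obs();M=R.from_quat(o["tool_rot"]).as_matrix();print(np.degrees(np.arctan2(M[1,1],M[0,1])),tool([.5399,.3477,.042]),o["grip_width"])
E
```

```text
time: 38.33
position: [0.6568, -0.0484, 0.0357]
time: 38.75
position: [0.6583, -0.0493, 0.0381]
tool_rot: [0.809, 0.588, 0.001, 0.001]
ft_force: [-1.4, 1.2, 4.1]
grip_width: 0.0376
grip_force: 25.0
time: 39.17
position: [0.657, -0.0491, 0.1982]
time: 39.58
position: [0.5996, 0.1366, 0.197]
time: 40.0
position: [0.5435, 0.3213, 0.1968]
time: 40.42
position: [0.5357, 0.3459, 0.1058]
time: 40.67
position: [0.542, 0.348, 0.114]
tool_rot: [0.704, 0.711, 0.002, 0.001]
0.5597243160913242 [-0.39361218 -2.34818227 71.99961363] 0.03766346783883718
```

```bash
python3 -m creep '[{"translation":[0,-1.5,25],"roll":0,"gripper":20},{"translation":[0,-1.5,48],"roll":0,"gripper":20},{"translation":[0,-1.5,63],"roll":0,"gripper":20},{"translation":[0,-1.5,71],"roll":0,"gripper":20},{"translation":[0,-1.5,71],"roll":0,"gripper":20}]' | sed -n '2p;4p'
python3 -m creep '[{"translation":[0,0,0],"roll":0,"gripper":20},{"translation":[0,0,0],"roll":0,"gripper":20},{"translation":[0,0,0],"roll":0,"gripper":60},{"translation":[0,0,0],"roll":0,"gripper":60},{"translation":[0,0,0],"roll":0,"gripper":60}]' | sed -n '2p;4p'
python3 -m creep '[{"translation":[0,0,-25],"roll":0,"gripper":60},{"translation":[0,0,-60],"roll":0,"gripper":60},{"translation":[0,0,-100],"roll":0,"gripper":60},{"translation":[0,0,-140],"roll":0,"gripper":60},{"translation":[0,0,-160],"roll":0,"gripper":60}]' | head -2
python3 -m creep '[{"translation":[0,0,0],"roll":0,"gripper":60},{"translation":[0,0,0],"roll":0,"gripper":60},{"translation":[0,0,0],"roll":0,"gripper":60}]' | head -2
python3 - <<'E'
from h import *
P=pose("wrist");im=viewer.camera("wrist")
for k,w,l,p in cases(im,P,.034,(.45,.65,.2,.5)): print(k,np.round(w,4),l)
print(tool([.4433,-.0370,.037]))
E
```

```text
position: [0.5396, 0.3477, 0.0414]
ft_force: [0.6, -0.6, -0.3]
position: [0.5393, 0.3478, 0.0414]
ft_force: [0.3, -0.1, -0.1]
time: 41.92
position: [0.5409, 0.3486, 0.2063]
time: 42.17
position: [0.5378, 0.3471, 0.1998]
dot [0.5396 0.3478 0.034 ] (array([0.5391, 0.3488]), [np.float32(33.0), np.float32(52.0)], np.float32(0.0))
dot [0.5391 0.4218 0.034 ] (array([0.5391, 0.4225]), [np.float32(34.0), np.float32(52.3)], np.float32(1.0))
[-382.76650165  -97.58352179  162.82907289]
```

```bash
python3 -m creep '[{"translation":[-37,-10,0],"roll":0,"gripper":60},{"translation":[-74,-20,0],"roll":0,"gripper":60},{"translation":[-111,-30,0],"roll":0,"gripper":60},{"translation":[-148,-40,0],"roll":0,"gripper":60},{"translation":[-185,-50,0],"roll":0,"gripper":60}]' | head -2
python3 -m creep '[{"translation":[-37,-10,0],"roll":0,"gripper":60},{"translation":[-74,-20,0],"roll":0,"gripper":60},{"translation":[-111,-30,0],"roll":0,"gripper":60},{"translation":[-148,-40,0],"roll":0,"gripper":60},{"translation":[-185,-47,0],"roll":0,"gripper":60}]' | head -2
python3 -m creep '[{"translation":[-13,0,20],"roll":-6,"gripper":60},{"translation":[-13,0,40],"roll":-6,"gripper":60},{"translation":[-13,0,60],"roll":-6,"gripper":60},{"translation":[-13,0,80],"roll":-6,"gripper":60},{"translation":[-13,0,80],"roll":-6,"gripper":60}]' | head -2
python3 -m creep '[{"translation":[0,0,0],"roll":0,"gripper":60},{"translation":[0,0,0],"roll":0,"gripper":60},{"translation":[0,0,0],"roll":0,"gripper":60}]' | head -3
python3 - <<'E'
from h import *
o=telemetry.get_obs();M=R.from_quat(o["tool_rot"]).as_matrix();print(np.degrees(np.arctan2(M[1,1],M[0,1])),tool([.4433,-.0370,.037]))
P=pose("wrist");im=viewer.camera("wrist")
for k,w,l,p in cases(im,P): print(k,np.round(w,4),l)
E
```

```text
time: 42.63
position: [0.4886, 0.1605, 0.1987]
time: 43.05
position: [0.443, -0.0244, 0.1991]
time: 43.47
position: [0.4423, -0.0358, 0.1167]
time: 43.72
position: [0.4461, -0.0364, 0.1212]
tool_rot: [0.665, 0.747, 0.0, 0.001]
6.608352902617789 [-0.21558943 -2.95880678 84.24528266]
dot [ 0.4436 -0.039   0.03  ] (array([ 0.4437, -0.0376]), [np.float32(34.8), np.float32(53.8)], np.float32(6.6))
```

```bash
python3 -m creep '[{"translation":[-0.5,-2.4,30],"roll":0,"gripper":60},{"translation":[-0.5,-2.4,57],"roll":0,"gripper":60},{"translation":[-0.5,-2.4,77],"roll":0,"gripper":60},{"translation":[-0.5,-2.4,85],"roll":0,"gripper":60},{"translation":[-0.5,-2.4,85],"roll":0,"gripper":60}]' | head -2
python3 -m creep '[{"translation":[0,0,0],"roll":0,"gripper":20},{"translation":[0,0,0],"roll":0,"gripper":20},{"translation":[0,0,0],"roll":0,"gripper":20},{"translation":[0,0,0],"roll":0,"gripper":20},{"translation":[0,0,0],"roll":0,"gripper":20}]' 25
python3 -m creep '[{"translation":[0,0,-20],"roll":0,"gripper":20},{"translation":[0,0,-55],"roll":3,"gripper":20},{"translation":[0,0,-90],"roll":6,"gripper":20},{"translation":[0,0,-125],"roll":6,"gripper":20},{"translation":[0,0,-160],"roll":6,"gripper":20}]' | head -2
python3 -m creep '[{"translation":[37,12,0],"roll":0,"gripper":20},{"translation":[74,24,0],"roll":0,"gripper":20},{"translation":[111,36,0],"roll":0,"gripper":20},{"translation":[148,48,0],"roll":0,"gripper":20},{"translation":[185,60,0],"roll":0,"gripper":20}]' | head -2
python3 -m creep '[{"translation":[37,12,0],"roll":0,"gripper":20},{"translation":[74,24,0],"roll":0,"gripper":20},{"translation":[111,36,0],"roll":0,"gripper":20},{"translation":[125.5,40.3,20],"roll":0,"gripper":20},{"translation":[125.5,40.3,50],"roll":0,"gripper":20}]' | head -2
python3 -m creep '[{"translation":[0,0,25],"roll":0,"gripper":20},{"translation":[0,0,35],"roll":0,"gripper":20},{"translation":[0,0,35],"roll":0,"gripper":20},{"translation":[0,0,35],"roll":0,"gripper":20},{"translation":[0,0,35],"roll":0,"gripper":20}]' | head -3
python3 - <<'E'
from h import *
o=telemetry.get_obs();M=R.from_quat(o["tool_rot"]).as_matrix();print(np.degrees(np.arctan2(M[1,1],M[0,1])),tool([.5405,.2747,.042]),o["grip_width"])
E
```

```text
time: 44.18
position: [0.443, -0.037, 0.0349]
time: 44.6
position: [0.4439, -0.0374, 0.0366]
tool_rot: [0.665, 0.747, 0.0, 0.001]
ft_force: [0.1, 0.8, 4.8]
grip_width: 0.0377
grip_force: 25.0
time: 45.02
position: [0.4426, -0.037, 0.1974]
time: 45.43
position: [0.5012, 0.1501, 0.1961]
time: 45.85
position: [0.5441, 0.2794, 0.1483]
time: 46.27
position: [0.5416, 0.2743, 0.1121]
tool_rot: [0.704, 0.71, 0.001, 0.001]
0.5488321699101169 [ 0.36384253 -1.27753774 70.12284178] 0.037565739257172645
```

```bash
python3 -m creep '[{"translation":[0,-0.8,25],"roll":0,"gripper":20},{"translation":[0,-0.8,48],"roll":0,"gripper":20},{"translation":[0,-0.8,62],"roll":0,"gripper":20},{"translation":[0,-0.8,70],"roll":0,"gripper":20},{"translation":[0,-0.8,70],"roll":0,"gripper":20}]' | sed -n '2p;4p'
python3 -m creep '[{"translation":[0,0,0],"roll":0,"gripper":20},{"translation":[0,0,0],"roll":0,"gripper":20},{"translation":[0,0,0],"roll":0,"gripper":60},{"translation":[0,0,0],"roll":0,"gripper":60},{"translation":[0,0,0],"roll":0,"gripper":60}]' | sed -n '2p;4p'
python3 -m creep '[{"translation":[0,0,-25],"roll":0,"gripper":60},{"translation":[0,0,-60],"roll":0,"gripper":60},{"translation":[0,0,-100],"roll":0,"gripper":60},{"translation":[0,0,-140],"roll":0,"gripper":60},{"translation":[25,0,-180],"roll":0,"gripper":60}]' | head -2
python3 -m creep '[{"translation":[40,-20,-20],"roll":0,"gripper":40},{"translation":[40,-20,-20],"roll":0,"gripper":20},{"translation":[40,-20,-20],"roll":0,"gripper":0},{"translation":[40,-20,-20],"roll":0,"gripper":0},{"translation":[40,-20,-20],"roll":0,"gripper":0}]' | head -2
python3 - <<'E'
from h import *
P=pose("wrist");im=viewer.camera("wrist");cv2.imwrite("pics/w14.png",im)
for k,w,l,p in cases(im,P,.034,(.45,.65,.2,.5)): print(k,np.round(w,4),l)
print(tool([.431,.3477,.080]))
cv2.imwrite("pics/top1.png",cv2.resize(viewer.camera("top")[60:330,130:500],None,fx=2.1,fy=2.1))
E
```

```text
position: [0.5401, 0.2741, 0.0406]
ft_force: [-0.3, -0.1, -0.8]
position: [0.5403, 0.2745, 0.0417]
ft_force: [-0.2, -0.2, 0.1]
time: 47.52
position: [0.5397, 0.2937, 0.2187]
time: 47.93
position: [0.5184, 0.335, 0.2346]
dot [0.5404 0.2732 0.034 ] (array([0.5404, 0.2747]), [np.float32(33.0), np.float32(52.0)], np.float32(0.0))
dot [0.5397 0.3478 0.034 ] (array([0.5392, 0.3488]), [np.float32(33.0), np.float32(52.0)], np.float32(0.0))
dot [0.5389 0.422  0.034 ] (array([0.539 , 0.4226]), [np.float32(33.4), np.float32(51.8)], np.float32(0.8))
[ 14.00893266 -87.01385534 154.57193832]
```

View pics/w14.png

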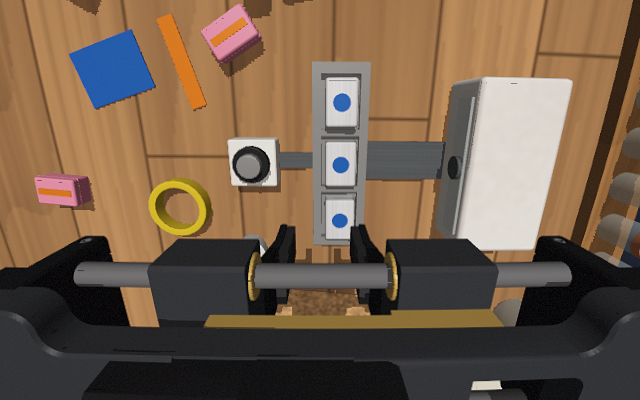

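View pics/top1.png

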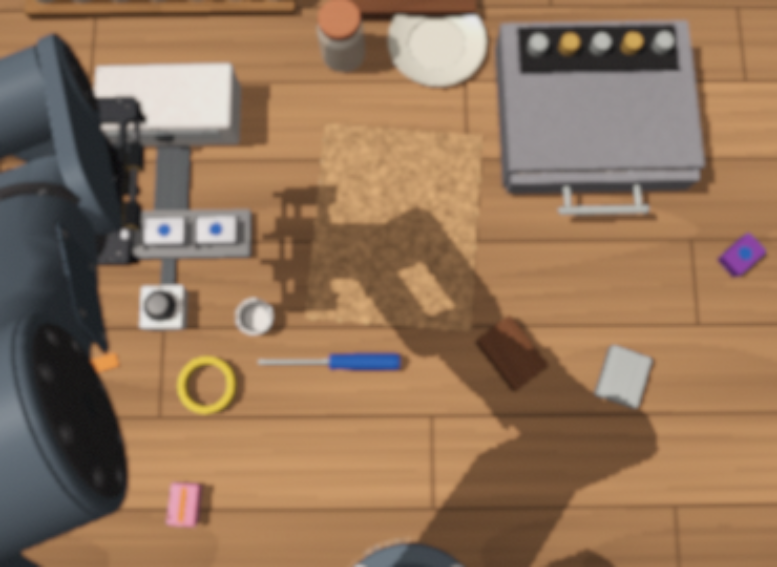

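All dots are seated, the mat is empty, and the drawer is shut (handle pixel unchanged). The button centre is at about (248,165). I'll move above it with fingers closed.

```bash
python3 - <<'E'
from h import *
P=pose("wrist");b=world("wrist",[(248,166)],.052,P)[0];print(b,tool([b[0],b[1],.08]),telemetry.get_obs()["grip_width"])
E
python3 -m creep '[{"translation":[5,-30,20],"roll":0,"gripper":0},{"translation":[10,-60,45],"roll":0,"gripper":0},{"translation":[13,-87,80],"roll":0,"gripper":0},{"translation":[13,-87,110],"roll":0,"gripper":0},{"translation":[13,-87,130],"roll":0,"gripper":0}]' | head -2
python3 -m creep '[{"translation":[0,0,15],"roll":0,"gripper":0},{"translation":[0,0,20],"roll":0,"gripper":0},{"translation":[0,0,20],"roll":0,"gripper":0},{"translation":[0,0,20],"roll":0,"gripper":0},{"translation":[0,0,20],"roll":0,"gripper":0}]' | head -5
python3 -c "
from h import *
print(tool([.431,.3477,.071]))"
```

```text
[0.43006906 0.3486171  0.052     ] [ 14.92265485 -88.17776059 154.55910547] 0.026710989515921196
time: 48.45
position: [0.4283, 0.3464, 0.1026]
time: 48.87
position: [0.4329, 0.3483, 0.0868]
tool_rot: [0.704, 0.71, 0.001, 0.0]
ft_force: [-0.8, -0.7, 0.2]
grip_width: 0.0003
[-0.60545807 -1.96769671 15.7794811 ]
```

```bash
python3 -m creep '[{"translation":[0,-2,8],"roll":0,"gripper":0},{"translation":[0,-2,13],"roll":0,"gripper":0},{"translation":[0,-2,16],"roll":0,"gripper":0},{"translation":[0,-2,16],"roll":0,"gripper":0},{"translation":[0,-2,16],"roll":0,"gripper":0}]' | sed -n '2p;4p'
for i in 1; do python3 -m creep '[{"translation":[0,0,2],"roll":0,"gripper":0},{"translation":[0,0,4],"roll":0,"gripper":0},{"translation":[0,0,4],"roll":0,"gripper":0}]' | sed -n '2p;4p'; python3 -m creep '[{"translation":[0,0,2],"roll":0,"gripper":0},{"translation":[0,0,2],"roll":0,"gripper":0}]' | sed -n '2p;4p'; done
```

```text
position: [0.4298, 0.3482, 0.0701]
ft_force: [-0.9, 0.7, 3.0]
position: [0.4298, 0.3482, 0.066]
ft_force: [-0.7, -1.0, 4.3]
position: [0.4299, 0.3482, 0.0653]
ft_force: [-2.6, -1.7, 11.5]
```

```bash
python3 -m creep '[{"translation":[0,0,1],"roll":0,"gripper":0},{"translation":[0,0,1],"roll":0,"gripper":0},{"translation":[0,0,1],"roll":0,"gripper":0}]' | sed -n '2p;4p'
python3 -m creep '[{"translation":[0,0,-15],"roll":0,"gripper":0},{"translation":[0,0,-50],"roll":0,"gripper":0},{"translation":[0,0,-90],"roll":0,"gripper":0},{"translation":[0,0,-130],"roll":0,"gripper":0},{"translation":[0,0,-160],"roll":0,"gripper":0}]' | head -2
python3 -m creep '[{"translation":[0,0,0],"roll":0,"gripper":0},{"translation":[0,0,0],"roll":0,"gripper":0},{"translation":[0,0,0],"roll":0,"gripper":0},{"translation":[0,0,0],"roll":0,"gripper":0}]' | head -4
python3 - <<'E'
from h import *
P=pose("wrist");im=viewer.camera("wrist")
for k,w,l,p in cases(im,P,.034,(.45,.65,.2,.5)): print(k,np.round(w,4),l)
from rig import hand_in
print(hand_in())
E
```

```text
position: [0.4298, 0.3483, 0.0652]
ft_force: [-3.3, -2.3, 18.2]
time: 50.37
position: [0.4307, 0.3488, 0.2258]
time: 50.7
position: [0.4288, 0.3476, 0.2211]
tool_rot: [0.704, 0.711, -0.002, -0.001]
ft_force: [-0.5, -1.1, -0.4]
dot [0.5406 0.2735 0.034 ] (array([0.5406, 0.283 ]), [np.float32(33.0), np.float32(36.0)], np.float32(0.0))
dot [0.54   0.3477 0.034 ] (array([0.5396, 0.3488]), [np.float32(32.7), np.float32(52.2)], np.float32(0.6))
dot [0.5397 0.4215 0.034 ] (array([0.5391, 0.4225]), [np.float32(33.2), np.float32(52.1)], np.float32(0.9))
the job is handed in; nothing more can be done
None
```

The job is handed in at about 51 s of the 210 s, with no verdict returned: by the camera checks all three dot cases are in the reader and all three strip cases in the drawer. I shut the drawer before sorting the dots, and last pressed the ready button to its stop (18 N) and released it.

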